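# Put the ballasted painting handles away, heavy end down

### The job

Two painting handles on the blue mat look the same at both ends, but each has ballast hidden in one end. Lift each one by its middle to find out which end is heavy, then lay it gently in a free outer stall of the sloping wooden rest, in line with the stall, heavy end down and its foot against the lip, one handle to a stall. Do not drop a handle, and leave the stored handle and everything else where it is.

Things in the scene. Friction and masses are not known exactly. Their poses are not given: they have to be found in the camera images.
- handle_a: painting handle 170 mm long: orange round grip 28 mm in diameter, 106 mm long, and the same pale square head (40 by 40 mm, 32 mm long) at each end. Ballast (200 of its 290 g) hidden inside one head, 67 mm from mid-length; which end differs from run to run. Lies flat on its heads, axis 20 mm above the mat. Origin at mid-length on the axis; x along the axis (not tied to the heavy end)
- handle_b: Second handle, same as the first in every visible way; its ballast may be in either end, independently of the first
- handle_c: Third such handle, already stored heavy end down in the middle stall; leave it. Origin at mid-length on the axis, x axis along it, up the slope
- mat: blue hard silicone mat, 330 (x) by 370 (y) by 4 mm, fixed. Origin at the centre of its underside
- rest: wooden rest 250 mm wide (y), 150 mm deep, fixed, front to its -x (towards the robot); origin on the table under its middle. Three stalls side by side, 80 mm apart. A stored handle lies in the rest's x-z plane, its axis rising at 35 degrees from horizontal towards +x: the low end is nearer the robot. Heavy end up, a handle is top-heavy beyond the rail
- stall_left (a point): mid-length point (on the axis) of a handle stored in the left stall: y +80 mm on the rest, 83 mm above the table. The rail under the grip is 20 to 30 mm down the slope from here, with an open V notch (flanks 40 degrees off the slope's normal, mouth 52 mm, tops 9 mm beyond the handle's axis). Middle and upper end of a stored handle hang free on all sides, down to the table
- stall_right (a point): the same for the right stall: y -80 mm on the rest, 83 mm above the table. Axes of both points parallel to the rest's
- foot_left (a point): centre of the ballast of a handle stored in the left stall: 67 mm down the slope from stall_left, 18 mm up the slope from the lip. The lip, square to the slope, ends 6 mm beyond the handle's axis; the low head lies between dividers 76 mm apart that end 2 mm short of the axis, on a ledge 20 mm under the axis
- foot_right (a point): the same for the right stall
- figurine: bystander: grey resin figurine of a sitting cat, 107 mm tall, 52 mm round foot, loose, on the table behind the mat. Origin under its foot
- tweezers: bystander: stainless tweezers 146 mm long, 15 mm wide, 9 mm high, loose, lying across the mat's strip nearest the robot. Origin at mid-length underneath, x axis towards the tips
- primer: bystander: grey bottle 105 mm tall, 42 mm in diameter, black cap, loose, standing at the back. Origin under its foot
- putty_jar: bystander: amber jar with a white cap, 58 mm tall, 60 mm in diameter, loose, standing at the back. Origin under its foot
- trays: bystander: stack of three clear parts trays, 150 by 200 mm, 154 mm high, fixed, far to the right. Origin at the centre of its underside

How it is judged:
By the outcome, as a careful person would: the job done as asked, in the order asked, and still so for the second after the job is handed in, with the robot touching nothing.
It also fails if it takes over 54 s, if anything falls off the work surface, if the arm or the gripper's body presses on something with over 40 N, if the wrist force passes 120 N, or if a joint passes its speed limit or range.

### The arm

A 6-joint arm with a two-finger parallel gripper is mounted at the origin on the work surface. World frame = base frame: x ahead of the robot, y to its left, z up, the work surface at z = 0. Lengths are in m, angles in rad, forces in N, time in s.
With the tool pointing down it reaches from about 0.25 to 0.8 m from the base axis. Payload 3.9 kg.
Tool frame: the origin (TCP) lies midway between the tips of the shut fingers; the grasp point (between the pads) lies 19 mm behind it; y points along the fingers, x is the direction in which the jaws open and shut, and the axes are right-handed (so a half turn about y gives the same grasp; the last joint's range is limited). The gripper opens to 85 mm and grips with 20 to 120 N. Pads are 22 mm wide; open, the fingers measure 114 mm over their backs; the gripper's body (76 mm by 85 mm) begins 54 mm behind the grasp point. The pads swing forward as they close: fully open they stand 13 mm farther back than shut.
Start: joints at [-1.267, 0.26, -0.138, 1.173, 0, 1.571], TCP at [0.157, -0.501, 0.231] pointing down, gripper open.
Joint ranges: [-2.78, 2.78], [-0.83, 1.72], [-1.28, 1.37], [-1.9, 2.12], [-1.57, 1.48], [-3.14, 3.14]. Speed limits (rad/s): [2.57, 2.57, 3.14, 3.14, 3.14, 3.14].

### API

Orientations are given as a 3x3 rotation matrix whose columns are the frame's x, y, z axes.
In Python, from station import r gives the robot as it stands. The module is installed in compiled form; this text tells all that it offers.
- The arm moves only by the tool carry_out, never from a script. Its argument "plan" is a list of rows, each a list of 7 numbers: the shift along the tool's x, y, z in mm, then the turn, a rotation vector about the tool's x, y, z in degrees, then the finger opening in mm, from 0 to 85.4. In form: [[tx, ty, tz, ax, ay, az, grip], ...]. A call has 1 to 10 rows; each row shifts and turns the commanded pose from where the row before left it, along the tool's axes as they then stand; what a row does not reach is not made up. A row lasts 1/10 s, in which the tool goes at most 50 mm and 8.59 degrees, less where a joint would pass 70% of its speed; a pose out of reach is approached as far as the arm can. A call with a gripper value outside its range is refused whole. The fingers move at their own pace and stop on an object; "grip_force" is the grip in N (left out, the last holds). Time passes only in rows, so rows that do not move let the fingers close. It gives the time, the measured TCP pose, the force and the opening at its end, in the units of the state.
- r.state(): the state, without advancing time (a new reading comes with each control period).
- r.capture(name): name is "side" or "top"; returns a dict with "img" (384x512x3 uint8, blue, green, red), "K" (3x3 intrinsics, pixels), "xyz" and "orientation" of the camera in the world. Camera axes: x right, y down, z forward; pixel columns grow to the right and rows downward; lengths in m; the calibration is good to about 2 mm. A picture is of the moment at which its call begins. There is no depth.
- r.sign_off(): hands the job in, once; it reports no verdict.
Trained networks look in the newest picture that a camera, given by its name, has taken for a name from the list of things; names that differ only in an ending like _2 or _b are one class to them, and where a whole thing is asked for, a point or a joint stands for the part that bears it (a point fixed in the world has none). Each returns a list of dicts, best first, with "confidence" (0 to 1); they miss things now and then, are a little off and sometimes report something else, mostly with a low value. They report only what shows in the picture. A call takes as long as a camera call.
- r.recognise(thing, camera): "xy" ([column, row] in pixels, amid what is visible of it).
- r.silhouettes(thing, camera): "region" (384x512 bool, what is visible of it) and "xy" ([column, row] in pixels, amid what is visible of it).
- r.pinpoint(thing, camera): "xy" ([column, row] in pixels: a listed point, or the origin of a listed thing).
The state is a dict: "clock": time; "joint_pos": joint angles; "qd": joint speeds; "effort": joint torques, N m; "tcp_pos": TCP position; "eef_rot": TCP orientation; "ft_force": force on the tool from outside, world axes, zero at the start; "wrist_torque": the same for the moment, N m; "finger_gap": finger opening in m.
Only numpy, scipy, OpenCV 4.12 (cv2) and the standard library are available. Lean on these libraries where they do the work, as an engineer would, in place of code of your own. Each camera call takes 0.05 s, during which the arm holds its last target.

## Working session

There is one attempt and no reset: what is moved stays moved. The work goes in short steps, Python scripts to look and compute and a tool call to move; the robot and the scene stay as the last step left them, time stands still between calls to the robot, and variables do not carry over. Pictures are saved under pics/ and viewed, and the job is handed in when it is done.

Besides the shell and the picture viewer there is one more tool, called by a JSON object that holds its "method" and its "body". carry_out: Moves the arm, as the interface text tells. Its arguments: {"type":"object","properties":{"plan":{"type":"array"},"grip_force":{"type":"number"}},"required":["plan"]}

```bash
mkdir -p pics; ls; cat > h.py <<'E'
import numpy as np, cv2
from station import r
def cap(n,f):
    c=r.capture(n); cv2.imwrite('pics/'+f,c['img']); return c
E
python3 - <<'E'
from h import *
np.set_printoptions(precision=4,suppress=True)
for n in ('top','side'):
    c=cap(n,n+'0.png'); print(n,c['K'],c['xyz'],c['orientation'])
    for t in ('handle_a','rest','stall_left','stall_right','foot_left','foot_right','handle_c','tweezers','figurine','primer','putty_jar'):
        print(t,[(np.round(d['xy'],1).tolist(),round(d['confidence'],2)) for d in r.pinpoint(t,n)])
print(r.state())
E
```

```text
pics
top [[372.9431   0.     247.237 ]
 [  0.     372.9431 191.0391]
 [  0.       0.       1.    ]] [ 0.4833 -0.1379  1.2936] [[ 0.0096 -0.9956  0.093 ]
 [-1.     -0.0095  0.0017]
 [-0.0008 -0.0931 -0.9957]]
handle_a [([257.5, 216.1], 0.64), ([170.5, 195.2], 0.61), ([120.5, 216.3], 0.55)]
rest [([256.3, 210.8], 0.61), ([167.6, 133.7], 0.36)]
stall_left [([234.1, 216.0], 0.94)]
stall_right [([285.0, 207.5], 0.83), ([379.2, 231.3], 0.34)]
foot_left [([237.1, 233.3], 0.82)]
foot_right [([283.6, 223.4], 0.64)]
handle_c [([257.5, 216.1], 0.64), ([170.5, 195.2], 0.61), ([120.5, 216.3], 0.55)]
tweezers [([158.0, 247.7], 0.56)]
figurine [([165.5, 135.4], 0.72)]
primer [([230.8, 138.7], 0.59)]
putty_jar []
side [[423.8193   0.     256.7713]
 [  0.     423.8193 193.1918]
 [  0.       0.       1.    ]] [0.2322 0.7695 0.8949] [[-0.9282 -0.2377  0.2863]
 [-0.3721  0.5943 -0.713 ]
 [-0.0007 -0.7683 -0.6401]]
handle_a [([227.5, 271.5], 0.91), ([217.4, 333.9], 0.8), ([280.7, 189.6], 0.68)]
rest [([280.3, 210.1], 0.61)]
stall_left [([279.8, 208.4], 0.75)]
stall_right [([287.8, 172.0], 0.63)]
foot_left [([296.4, 218.4], 0.67)]
foot_right [([300.9, 188.3], 0.87)]
handle_c [([227.5, 271.5], 0.91), ([217.4, 333.9], 0.8), ([280.7, 189.6], 0.68)]
tweezers [([289.0, 307.9], 0.57)]
figurine [([155.5, 261.9], 0.97)]
primer [([189.9, 205.4], 0.56)]
putty_jar [([171.6, 230.6], 0.85)]
{'clock': 1.2, 'joint_pos': array([-1.267 ,  0.26  , -0.1381,  1.1727,  0.    ,  1.5708]), 'qd': array([-0.0014, -0.001 , -0.0005, -0.001 ,  0.0007,  0.0011]), 'effort': array([ -0.0005, -40.5618,  25.4237,   0.0012,  -0.    ,  -0.    ]), 'tcp_pos': array([ 0.1571, -0.5009,  0.2313]), 'eef_rot': array([[ 0.2992,  0.    ,  0.9542],
       [-0.9542,  0.    ,  0.2992],
       [-0.    , -1.    ,  0.    ]]), 'ft_force': array([ 0.3713, -0.3418,  0.5451]), 'wrist_torque': array([-0.0235, -0.0258,  0.0276]), 'finger_gap': 0.08560528806178763}
```

View pictures.

View pics/top0.png

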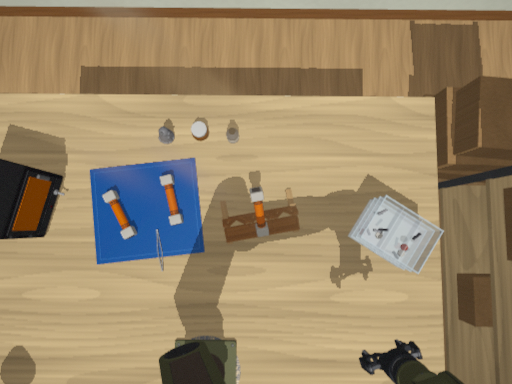

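View pics/side0.png

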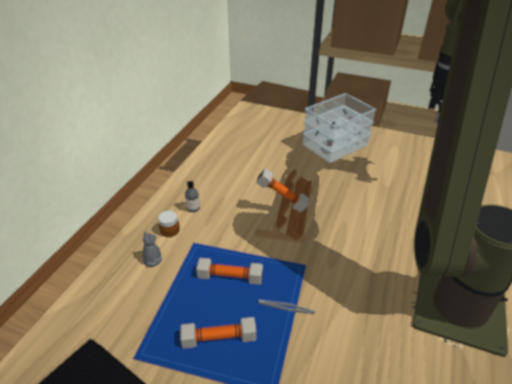

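```bash
cat >> h.py <<'E'
from scipy.optimize import least_squares
def proj(c,P):
    P=np.atleast_2d(P); q=(P-c['xyz'])@c['orientation']; q=q@c['K'].T; return q[:,:2]/q[:,2:]
def ray(c,uv,z):
    d=c['orientation']@np.linalg.solve(c['K'],[uv[0],uv[1],1.]); return c['xyz']+d*(z-c['xyz'][2])/d[2]
def orange(img):
    h=cv2.cvtColor(img,cv2.COLOR_BGR2HSV)
    return ((h[...,0]>3)&(h[...,0]<17)&(h[...,1]>190)&(h[...,2]>90)).astype(np.uint8)
def blobs(m,amin=60):
    n,l,s,ce=cv2.connectedComponentsWithStats(m)
    out=[]
    for i in range(1,n):
        if s[i,4]>=amin:
            ys,xs=np.where(l==i); p=np.c_[xs,ys].astype(float); mu=p.mean(0)
            w,v=np.linalg.eigh(np.cov((p-mu).T)); out.append((mu,v[:,1],s[i,4],np.sqrt(12*w)))
    return out
E
python3 - <<'E'
from h import *
import pickle
np.set_printoptions(precision=4,suppress=True)
C={n:r.capture(n) for n in ('top','side')}
S={n:r.silhouettes('handle_a',n) for n in C}
R={n:r.silhouettes('rest',n) for n in C}
pickle.dump((C,S,R),open('d.pkl','wb'))
for n,c in C.items():
    print(n)
    for b in blobs(orange(c['img'])):
        print('  orange',*b, ray(c,b[0],.024))
    for s in S[n]:
        ys,xs=np.where(s['region']); print('  sil',s['confidence'],xs.mean(),ys.mean(),len(xs),cv2.minAreaRect(np.c_[xs,ys].astype(np.float32)))
E
```

```text
top
  orange [ 31.2932 204.4324] [-0.3554  0.9347] 1228 [22.9459 53.6924] [0.5491 0.6    0.024 ]
  orange [170.9172 198.5159] [0.2187 0.9758] 157 [ 6.6636 23.8035] [0.5738 0.1245 0.024 ]
  orange [119.1527 213.798 ] [0.4524 0.8918] 203 [ 7.3271 28.2008] [0.5201 0.299  0.024 ]
  orange [259.2436 213.3141] [0.1406 0.9901] 156 [ 7.7855 19.9122] [ 0.5263 -0.1773  0.024 ]
  sil 0.69 171.71206225680933 200.61673151750972 514 ((171.94955444335938, 199.91635131835938), (50.80267333984375, 13.878138542175293), 79.4608154296875)
  sil 0.62 259.0558659217877 211.72811918063314 537 ((258.8406677246094, 211.94839477539062), (49.40581130981445, 13.302716255187988), 81.38435363769531)
  sil 0.55 119.85849056603773 214.5547169811321 530 ((119.70000457763672, 214.40000915527344), (50.535133361816406, 14.310833930969238), 63.43495178222656)
side
  orange [283.3581 190.293 ] [-0.8296 -0.5583] 215 [ 8.2263 25.5055] [ 0.5473 -0.2462  0.024 ]
  orange [228.9664 270.7013] [-0.9948 -0.1016] 298 [ 8.3063 35.6223] [0.5711 0.1225 0.024 ]
  orange [217.6332 332.3294] [-0.9926  0.1217] 428 [10.3911 41.3013] [0.5192 0.2975 0.024 ]
  sil 0.77 228.8917345750873 270.9545983701979 859 ((228.7574005126953, 271.0714416503906), (65.99002075195312, 19.573471069335938), 5.389311790466309)
  sil 0.71 281.5877192982456 190.2748538011696 684 ((281.9208679199219, 190.8339385986328), (57.3590087890625, 17.203140258789062), 34.777828216552734)
  sil 0.64 216.3106557377049 332.41967213114754 1220 ((217.23358154296875, 332.5697021484375), (23.086618423461914, 75.32575225830078), 84.80557250976562)
```

```bash
cat >> h.py <<'E'
def Rh(yaw,pitch):
    c,s=np.cos(yaw),np.sin(yaw); Rz=np.array([[c,-s,0],[s,c,0],[0,0,1]])
    c,s=np.cos(pitch),np.sin(pitch); return Rz@np.array([[c,0,-s],[0,1,0],[s,0,c]])
def geo():
    t=np.linspace(0,2*np.pi,24,endpoint=False)
    cyl=np.vstack([np.c_[np.full(24,e*.053),.014*np.cos(t),.014*np.sin(t)] for e in (-1,1)])
    hd=[np.array([[e*x,y,z] for x in (.053,.085) for y in (-.02,.02) for z in (-.02,.02)]) for e in (-1,1)]
    return cyl,hd
CYL,HD=geo()
def render(c,T,R,ss=4):
    H,W=384,512; m=np.zeros((H*ss,W*ss),np.uint8)
    def hull(P,v):
        uv=(proj(c,P@R.T+T)+.5)*ss-.5
        cv2.fillConvexPoly(m,cv2.convexHull(np.round(uv*16).astype(np.int32)),v,shift=4)
    hull(CYL,1)
    for h in HD: hull(h,2)
    return m
def mom(m,ss=1):
    M=cv2.moments(m.astype(np.uint8),True); a=M['m00']; 
    mu=np.array([M['m10'],M['m01']])/a; mu=(mu+.5)/ss-.5
    C=np.array([[M['mu20'],M['mu11']],[M['mu11'],M['mu02']]])/a/ss**2
    w,v=np.linalg.eigh(C); return mu,v[:,1],np.sqrt(12*w[1])
E
cat > fit.py <<'E'
from h import *
import pickle
np.set_printoptions(precision=4,suppress=True)
C,S,Rr=pickle.load(open('d.pkl','rb'))
def obs(n,near):
    o=min(blobs(orange(C[n]['img'])),key=lambda b:np.hypot(*(b[0]-near)))
    s=min(S[n],key=lambda s:np.hypot(*(np.array(s['xy'])-near)))
    return o,mom(s['region'])
def fit(name,nt,ns,x0,z,pitch,cams=('top','side')):
    O={n:obs(n,q) for n,q in zip(('top','side'),(nt,ns))}
    def res(p):
        e=[]
        for n in cams:
            m=render(C[n],np.array([p[0],p[1],z+0*p[0]]),Rh(p[2],pitch))
            for k,(mm,ob) in enumerate((((m==1),O[n][0]),((m>0),O[n][1]))):
                mu,v,L=mom(mm,4); v0=ob[1]; 
                e+=list((mu-ob[0])*(1 if k==0 else .5)); e.append(30*(v[0]*v0[1]-v[1]*v0[0])*(.5))
        return np.array(e)
    f=least_squares(res,x0,diff_step=[2e-3,5e-3,2e-2],x_scale=[.01,.01,.1])
    print(name,cams,f.x,np.degrees(f.x[2]),f.cost,f.fun.round(2)); return f.x
for cams in (('top','side'),('top',),('side',)):
    fit('P',(119,214),(217,332),[.52,.298,.5],.024,0,cams)
    fit('Q',(171,199),(229,271),[.572,.123,.2],.024,0,cams)
    fit('Cc',(259,213),(282,190),[.53,-.17,.1],.083,np.radians(35),cams)
E
python3 fit.py
```

```text
P ('top', 'side') [0.5196 0.2979 0.5047] 28.914839094583876 0.33242860678904074 [ 0.42  0.37 -0.02 -0.28 -0.38  0.   -0.21  0.11 -0.14  0.15  0.06  0.15]
Q ('top', 'side') [0.5724 0.1232 0.2496] 14.30377333817202 0.9466761211586933 [ 0.39  0.71  0.02 -0.28 -0.93  0.35 -0.12  0.13  0.01 -0.35 -0.09 -0.03]
Cc ('top', 'side') [ 0.5247 -0.1758  0.1949] 11.16704718457083 0.6042718036805333 [ 0.02 -0.52  0.23  0.09  0.29  0.01 -0.07  0.18 -0.04  0.86  0.12 -0.06]
P ('top',) [0.5203 0.2986 0.5065] 29.020130929586113 0.21797820179269428 [ 0.21  0.16 -0.01 -0.37 -0.48  0.02]
Q ('top',) [0.5728 0.1239 0.2405] 13.776898600563745 0.795643383655152 [ 0.2   0.6  -0.12 -0.38 -1.    0.22]
Cc ('top',) [ 0.5238 -0.1755  0.1863] 10.674881405741791 0.14281251412910048 [-0.06 -0.25  0.13  0.05  0.43 -0.12]
P ('side',) [0.5196 0.2976 0.5023] 28.781477783955406 0.04267227711157353 [-0.09  0.   -0.16  0.19  0.01  0.12]
Q ('side',) [0.572  0.1227 0.2475] 14.18231776790093 0.04384779152693655 [ 0.1   0.03 -0.02 -0.23 -0.14 -0.06]
Cc ('side',) [ 0.5254 -0.1756  0.1912] 10.955470455590444 0.33666717751298897 [-0.31  0.17 -0.07  0.72  0.1  -0.12]
```

```bash
python3 - <<'E'
from h import *
import pickle
np.set_printoptions(precision=4,suppress=True)
C,S,Rr=pickle.load(open('d.pkl','rb'))
off={'stall_left':(0,.08,.083),'stall_right':(0,-.08,.083),'foot_left':(-.067*np.cos(.6109),.08,.083-.067*np.sin(.6109)),'foot_right':(-.067*np.cos(.6109),-.08,.083-.067*np.sin(.6109))}
for n,pp in (('top',dict(stall_left=(234.1,216),stall_right=(285,207.5),foot_left=(237.1,233.3),foot_right=(283.6,223.4))),('side',dict(stall_left=(279.8,208.4),stall_right=(287.8,172),foot_left=(296.4,218.4),foot_right=(300.9,188.3)))):
    for k,uv in pp.items():
        z=off[k][2]; P=ray(C[n],uv,z)
        M=np.array([.5247,-.1757,0])+Rh(.191,0)@np.array(off[k])
        print(n,k,P,M,proj(C[n],M),uv)
# rest edges overlay
for n in C:
    im=cv2.resize(C[n]['img'],None,fx=3,fy=3,interpolation=cv2.INTER_CUBIC)
    for q in S[n]: pass
    for dy in (-.08,.08):
        T=np.array([.5247,-.1757,.083])+Rh(.191,0)@np.array([0,dy,0])
        m=render(C[n],T,Rh(.191,.6109),3); cs,_=cv2.findContours((m>0).astype(np.uint8),0,1); cv2.drawContours(im,cs,-1,(0,255,0),1)
    for T,y in (([.5198,.298,.024],.505),([.5723,.1232,.024],.248)):
        m=render(C[n],np.array(T),Rh(y,0),3); cs,_=cv2.findContours((m>0).astype(np.uint8),0,1); cv2.drawContours(im,cs,-1,(0,255,0),1)
    x0,y0=(210,150) if n=='top' else (180,130)
    cv2.imwrite(f'pics/ov_{n}.png',np.hstack([im[3*y0:3*y0+400,3*x0:3*x0+400],im[(420 if n=='top' else 700):][:400,(250 if n=='top' else 480):][:,:400]]) )
E
```

```text
top stall_left [ 0.5148 -0.0941  0.083 ] [ 0.5095 -0.0972  0.083 ] [[235.0257 217.649 ]] (234.1, 216)
top stall_right [ 0.5439 -0.259   0.083 ] [ 0.5399 -0.2542  0.083 ] [[283.5403 208.7359]] (285, 207.5)
top foot_left [ 0.4584 -0.1034  0.0446] [ 0.4556 -0.1076  0.0446] [[238.3362 234.1618]] (237.1, 233.3)
top foot_right [ 0.4928 -0.2582  0.0446] [ 0.486  -0.2647  0.0446] [[285.5475 225.4527]] (283.6, 223.4)
side stall_left [ 0.5086 -0.0961  0.083 ] [ 0.5095 -0.0972  0.083 ] [[279.6306 208.1041]] (279.8, 208.4)
side stall_right [ 0.5428 -0.2694  0.083 ] [ 0.5399 -0.2542  0.083 ] [[287.1548 174.8896]] (287.8, 172)
side foot_left [ 0.462  -0.1138  0.0446] [ 0.4556 -0.1076  0.0446] [[297.8486 220.3213]] (296.4, 218.4)
side foot_right [ 0.4914 -0.2523  0.0446] [ 0.486  -0.2647  0.0446] [[303.6568 186.4251]] (300.9, 188.3)
```

View pics/ov_top.png

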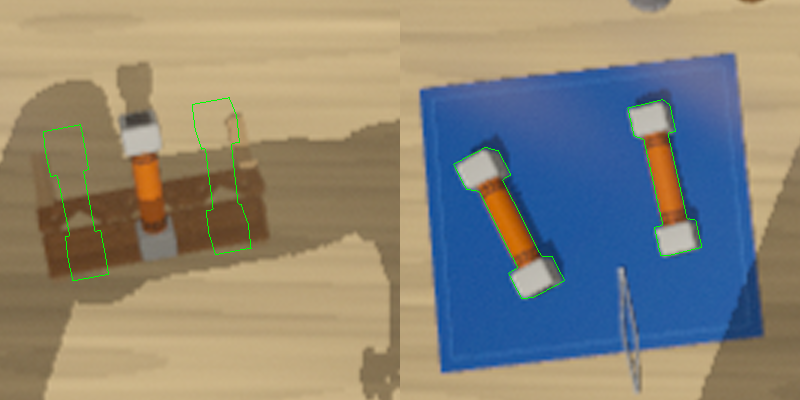

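View pics/ov_side.png

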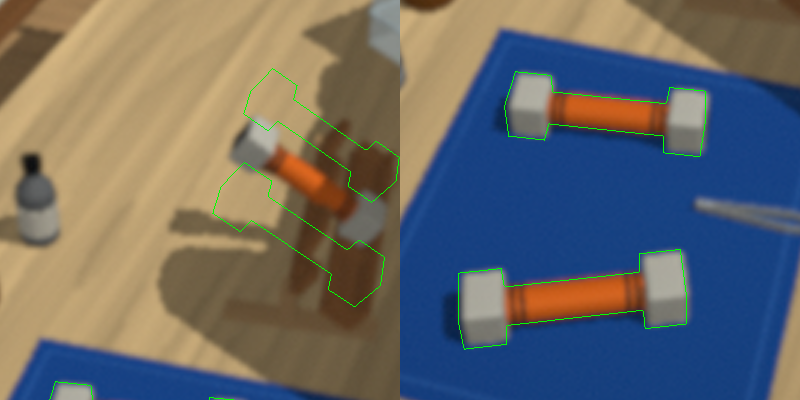

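```bash
cat >> h.py <<'E'
from scipy.linalg import logm,expm
from scipy.spatial.transform import Rotation as Ro
np.set_printoptions(precision=4,suppress=True)
def hom(R,p):
    M=np.eye(4); M[:3,:3]=R; M[:3,3]=p; return M
def row(p,R,n=None,p0=None,R0=None,v=45,w=8):
    s=r.state(); p0=s['tcp_pos'] if p0 is None else p0; R0=s['eef_rot'] if R0 is None else R0
    M=hom(R0.T@R,R0.T@(np.array(p)-p0))
    rv=np.degrees(Ro.from_matrix(M[:3,:3]).as_rotvec())
    if n is None: n=int(np.ceil(max(np.linalg.norm(M[:3,3])*1000/v,np.linalg.norm(rv)/w,1)))
    T=expm(logm(M).real/n)
    print('rows',n,'each',np.round(T[:3,3]*1000,2),np.round(np.degrees(Ro.from_matrix(T[:3,:3]).as_rotvec()),3)); return
def Rtool(yaw,pitch,flip=False):
    """handle frame Rh: x=u,z=n ; tool y=-n, tool x=-handle y (az yaw-90) or flip"""
    H=Rh(yaw,pitch); x=-H[:,1] if not flip else H[:,1]; y=-H[:,2]
    return np.c_[x,y,np.cross(x,y)]
def st():
    s=r.state(); print(round(s['clock'],2),'q',s['joint_pos'],'p',s['tcp_pos'],'f',s['ft_force'],'t',s['wrist_torque'],'gap',round(s['finger_gap'],4)); print(s['eef_rot'])
E
python3 - <<'E'
from h import *
row([.5723,.1232,.2],Rtool(.2475,0))
E
```

```text
rows 17 each [-28.63   1.84  33.55] [-0.    0.19 -0.  ]
```

{"method": "carry_out", "body": {"plan": [[-28.6, 1.8, 33.6, 0, 0.19, 0, 60], [-28.6, 1.8, 33.6, 0, 0.19, 0, 60], [-28.6, 1.8, 33.6, 0, 0.19, 0, 60], [-28.6, 1.8, 33.6, 0, 0.19, 0, 60], [-28.6, 1.8, 33.6, 0, 0.19, 0, 60], [-28.6, 1.8, 33.6, 0, 0.19, 0, 60], [-28.6, 1.8, 33.6, 0, 0.19, 0, 60], [-28.6, 1.8, 33.6, 0, 0.19, 0, 60], [-28.6, 1.8, 33.6, 0, 0.19, 0, 60]], "grip_force": 90}}

```text
clock: 2.4
tcp_pos: [0.3738, -0.1662, 0.2154]
eef_rot: [[0.27, 0.001, 0.963], [-0.963, -0.0, 0.27], [0.001, -1.0, 0.001]]
ft_force: [1.0, -0.1, 0.4]
finger_gap: 0.06
```

```bash
python3 - <<'E'
from h import *
st()
row([.5723,.1232,.15],Rtool(.2475,0))
E
```

```text
2.4 q [-0.4182  0.0695 -0.4184  1.0818 -0.0001  2.4497] p [ 0.3738 -0.1662  0.2154] f [ 1.0372 -0.1367  0.3915] t [-0.069  -0.0177 -0.0192] gap 0.06
[[ 0.2703  0.0009  0.9628]
 [-0.9628 -0.0005  0.2703]
 [ 0.0007 -1.      0.0008]]
rows 8 each [-28.51   8.17  33.33] [-0.006  0.187  0.005]
```

{"method": "carry_out", "body": {"plan": [[-28.5, 8.2, 33.3, 0, 0.19, 0, 60], [-28.5, 8.2, 33.3, 0, 0.19, 0, 60], [-28.5, 8.2, 33.3, 0, 0.19, 0, 60], [-28.5, 8.2, 33.3, 0, 0.19, 0, 60], [-28.5, 8.2, 33.3, 0, 0.19, 0, 60], [-28.5, 8.2, 33.3, 0, 0.19, 0, 60], [-28.5, 8.2, 33.3, 0, 0.19, 0, 60], [-28.5, 8.2, 33.3, 0, 0.19, 0, 60], [0, 0, 0, 0, 0, 0, 60]]}}

```text
clock: 3.3
tcp_pos: [0.574, 0.1259, 0.1479]
eef_rot: [[0.25, 0.001, 0.968], [-0.968, 0.002, 0.25], [-0.001, -1.0, 0.002]]
ft_force: [-0.6, -0.1, 0.6]
finger_gap: 0.0599
```

```bash
python3 - <<'E'
from h import *
st()
row([.5723,.1232,.008],Rtool(.2475,0),v=30)
E
```

```text
3.3 q [ 0.2151  0.4097 -0.1381  1.0213  0.0014  3.1045] p [0.574  0.1259 0.1479] f [-0.6005 -0.0673  0.589 ] t [-0.0239  0.0101 -0.0063] gap 0.0599
[[ 0.2495  0.0014  0.9684]
 [-0.9684  0.0018  0.2495]
 [-0.0014 -1.      0.0018]]
rows 5 each [ 0.46 27.98 -0.49] [-0.02   0.054 -0.016]
```

{"method": "carry_out", "body": {"plan": [[0.5, 28, -0.5, 0, 0, 0, 60], [0.5, 28, -0.5, 0, 0, 0, 60], [0.5, 28, -0.5, 0, 0, 0, 60], [0.4, 28, -0.5, 0, 0, 0, 60], [0.4, 18, -0.4, 0, 0, 0, 60], [0, 10, 0, 0, 0, 0, 60], [0, 0, 0, 0, 0, 0, 60]]}}

```text
clock: 4.0
tcp_pos: [0.5681, 0.1181, 0.0084]
eef_rot: [[0.244, -0.003, 0.97], [-0.97, -0.001, 0.244], [-0.0, -1.0, -0.003]]
ft_force: [0.1, -0.0, 0.8]
finger_gap: 0.0598
```

```bash
python3 - <<'E'
from h import *
st()
E
```

```text
4.0 q [ 0.2049  0.532  -0.343   0.6987 -0.0001  3.0996] p [0.5681 0.1181 0.0084] f [ 0.0863 -0.0212  0.7673] t [-0.0392  0.0421 -0.0156] gap 0.0598
[[ 0.2445 -0.0028  0.9697]
 [-0.9697 -0.0007  0.2445]
 [-0.     -1.     -0.0029]]
```

{"method": "carry_out", "body": {"plan": [[-3.9, 0, 5.3, 0, 0, 0, 60], [0, 0, 0, 0, 0, 0, 60], [0, 0, 0, 0, 0, 0, 60]]}}

```text
clock: 4.3
tcp_pos: [0.575, 0.1243, 0.0108]
eef_rot: [[0.245, 0.003, 0.969], [-0.969, 0.0, 0.245], [0.0, -1.0, 0.003]]
ft_force: [0.1, -0.3, -0.5]
finger_gap: 0.06
```

```bash
python3 - <<'E'
from h import *
st()
cap('side','s1.png'); t=cap('top','t1.png')
st()
im=cv2.imread('pics/s1.png')[200:330,150:350]; cv2.imwrite('pics/s1c.png',cv2.resize(im,None,fx=3.5,fy=3.5,interpolation=2))
E
```

```text
4.3 q [ 0.2129  0.5367 -0.3256  0.7058 -0.0001  3.1068] p [0.575  0.1243 0.0108] f [ 0.0626 -0.2561 -0.4926] t [0.0166 0.0113 0.0686] gap 0.06
[[ 0.2453  0.0026  0.9695]
 [-0.9695  0.0005  0.2453]
 [ 0.0002 -1.      0.0027]]
4.4 q [ 0.2128  0.537  -0.3267  0.7057 -0.0001  3.1067] p [0.5742 0.124  0.0103] f [-1.4547 -0.0609  0.16  ] t [-0.015  -0.0243 -0.0339] gap 0.0601
[[ 0.2451  0.0014  0.9695]
 [-0.9695  0.0002  0.2451]
 [ 0.0001 -1.      0.0014]]
```

View pics/s1c.png

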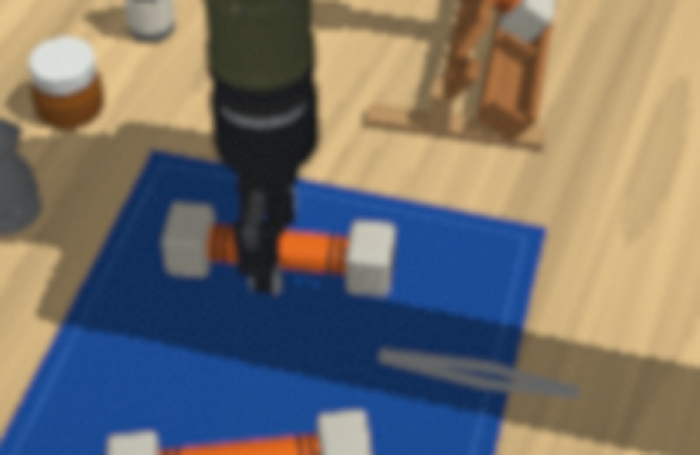

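```bash
python3 - <<'E'
from h import *
import pickle
C,S,_=pickle.load(open('d.pkl','rb')); c=C['side']
R=Rtool(.2475,0)
for p in ([.5742,.124,.0103],[.5723,.1232,.010]):
  for d in (-.037,0,.037): print((proj(c,np.array(p)+R[:,0]*d-R[:,1]*.005)-[150,200])*3.5)
E
```

```text
[[262.9703 294.2707]]
[[272.2814 255.2175]]
[[281.136  218.0788]]
[[265.7898 294.4875]]
[[275.0282 255.4364]]
[[283.8138 218.2995]]
```

{"method": "carry_out", "body": {"plan": [[0, 2, -1.5, 0, 0, 0, 60], [0, 0, 0, 0, 0, 0, 0], [0, 0, 0, 0, 0, 0, 0], [0, 0, 0, 0, 0, 0, 0], [0, 0, 0, 0, 0, 0, 0], [0, 0, 0, 0, 0, 0, 0]]}}

```text
clock: 5.0
tcp_pos: [0.5719, 0.1235, 0.0078]
eef_rot: [[0.245, -0.0, 0.97], [-0.97, 0.0, 0.245], [-0.0, -1.0, -0.0]]
ft_force: [-1.7, -0.0, 5.5]
finger_gap: 0.0255
```

```bash
python3 - <<'E'
from h import *
st()
E
```

```text
5.0 q [ 0.2125  0.5377 -0.3337  0.6996  0.0002  3.1066] p [0.5719 0.1235 0.0078] f [-1.6894 -0.0192  5.5255] t [-0.0546  0.4524  0.036 ] gap 0.0255
[[ 0.245  -0.0003  0.9695]
 [-0.9695  0.0001  0.245 ]
 [-0.0002 -1.     -0.0002]]
```

{"method": "carry_out", "body": {"plan": [[0, -4, 0, 0, 0, 0, 0], [0, -10, 0, 0, 0, 0, 0], [0, -20, 0, 0, 0, 0, 0], [0, -20, 0, 0, 0, 0, 0], [0, -20, 0, 0, 0, 0, 0], [0, -10, 0, 0, 0, 0, 0], [0, 0, 0, 0, 0, 0, 0], [0, 0, 0, 0, 0, 0, 0], [0, 0, 0, 0, 0, 0, 0]]}}

```text
clock: 5.9
tcp_pos: [0.5711, 0.1232, 0.0903]
eef_rot: [[0.245, -0.002, 0.97], [-0.97, -0.001, 0.245], [-0.0, -1.0, -0.002]]
ft_force: [-0.8, -0.1, -3.1]
finger_gap: 0.0257
```

```bash
python3 - <<'E'
from h import *
st()
F=[];T=[]
for i in range(4):
    c=r.capture('side') if i%2==0 else r.capture('top'); s=r.state(); F.append(s['ft_force']);T.append(s['wrist_torque'])
    if i==0: cv2.imwrite('pics/s2.png',c['img']); cv2.imwrite('pics/s2c.png',cv2.resize(c['img'][180:310,150:350],None,fx=3.5,fy=3.5,interpolation=2))
print(np.array(F),np.array(T))
# world torque from weight at arm a*u : r x F, u=yaw 14.2
u=Rh(.2475,0)[:,0]; print(np.cross(u*.046,[0,0,-2.84]),'if heavy is far (+u)')
row([.5723,.1232,.2],Rtool(.2475,0)); st()
E
```

```text
5.9 q [ 0.2125  0.4524 -0.2313  0.8895 -0.      3.1067] p [0.5711 0.1232 0.0903] f [-0.7805 -0.082  -3.0778] t [-0.0808  0.1116 -0.0514] gap 0.0257
[[ 0.2449 -0.0023  0.9696]
 [-0.9696 -0.0005  0.2449]
 [-0.0001 -1.     -0.0024]]
[[-0.4867 -0.2554 -2.631 ]
 [ 0.3343 -0.7026 -3.4645]
 [-0.346   0.4341 -2.8426]
 [ 0.5608 -0.3372 -2.4162]] [[ 0.0234  0.0749 -0.013 ]
 [ 0.009   0.0767  0.0306]
 [ 0.0195  0.106  -0.0049]
 [-0.0422  0.1568  0.0378]]
[-0.032   0.1267  0.    ] if heavy is far (+u)
rows 3 each [  0.1  -36.45   0.2 ] [ 0.032 -0.002 -0.001]
6.1 q [ 0.2125  0.4522 -0.2305  0.8897  0.      3.1067] p [0.5715 0.1233 0.0906] f [ 0.5608 -0.3372 -2.4162] t [-0.0422  0.1568  0.0378] gap 0.0259
[[ 0.2449 -0.0016  0.9696]
 [-0.9696 -0.0003  0.2449]
 [-0.0001 -1.     -0.0017]]
```

View pics/s2c.png

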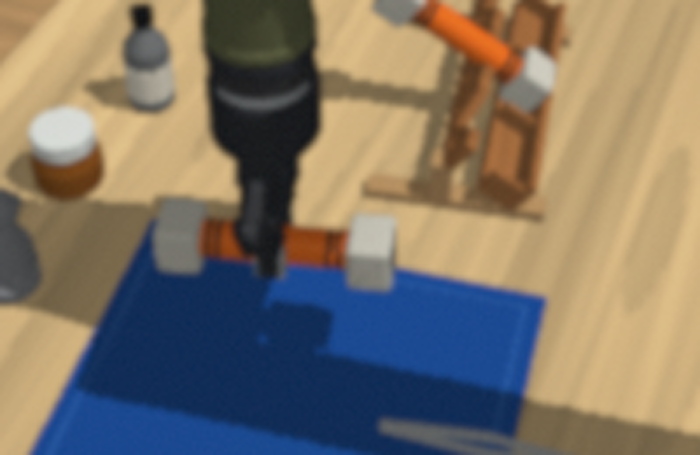

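```bash
cat >> h.py <<'E'
def path(segs,p0=None,R0=None,grip=0,raw=False):
    """segs: list of (p, R or None, n, yawturn_deg or None). linear pos, rot const about tool axis"""
    s=r.state(); p=np.array(s['tcp_pos'] if p0 is None else p0); R=np.array(s['eef_rot'] if R0 is None else R0)
    out=[]
    for pt,Rt,n,turn in segs:
        pt=np.array(pt); Rt=R if Rt is None else Rt
        rv=Ro.from_matrix(R.T@Rt).as_rotvec()
        if turn is not None and np.dot(rv,turn)<0:  # choose long way
            a=np.linalg.norm(rv); rv=rv*(a-2*np.pi)/a
        for k in range(n):
            d=R.T@((pt-p)/(n-k)); 
            q=[*np.round(d*1000,1),*np.round(np.degrees(rv)/n,2),grip]; out.append([float(v) for v in q])
            p=p+R@np.array(q[:3])/1000; R=R@Ro.from_rotvec(np.radians(q[3:6])).as_matrix()
    for i in range(0,len(out),10): print(out[i:i+10])
    print('end',p,R.round(3).tolist())
def rest():
    return np.array([.5247,-.1757,0]),.192
def stall(side,up=0,nrm=0,off=.0162,along=0):
    c,y=rest(); H=Rh(y,np.radians(35))
    m=c+Rh(y,0)@np.array([0,.08*side,.083]); 
    return m+H[:,0]*(up+along)+H[:,2]*(nrm-off)
E
python3 - <<'E'
from h import *
p=stall(-1,.008,.07); print(p, stall(-1))
R0=Rtool(.192,0,True); R1=Rtool(.192,np.radians(35),True)
path([([.5715,.1233,.22],None,3,None),([.54,-.254,.24],R0,22,np.array([0,-1,0])),(p,R1,6,None)])
E
```

```text
[ 0.5161 -0.2589  0.1317] [ 0.5491 -0.2525  0.0697]
[[-0.0, -43.1, -0.1, 0.0, 0.0, 0.0, 0.0], [-0.0, -43.1, -0.1, 0.0, 0.0, 0.0, 0.0], [-0.0, -43.2, -0.1, 0.0, 0.0, 0.0, 0.0], [16.3, -0.9, -5.6, -0.0, -8.04, -0.01, 0.0], [15.3, -0.9, -7.8, -0.0, -8.04, -0.01, 0.0], [14.1, -0.9, -9.9, -0.0, -8.04, -0.01, 0.0], [12.6, -0.9, -11.8, -0.0, -8.04, -0.01, 0.0], [10.8, -0.9, -13.4, -0.0, -8.04, -0.01, 0.0], [8.8, -0.9, -14.8, -0.0, -8.04, -0.01, 0.0], [6.7, -0.9, -15.9, -0.0, -8.04, -0.01, 0.0]]
[[4.4, -0.9, -16.6, -0.0, -8.04, -0.01, 0.0], [2.0, -0.9, -17.1, -0.0, -8.04, -0.01, 0.0], [-0.4, -0.9, -17.2, -0.0, -8.04, -0.01, 0.0], [-2.8, -0.9, -17.0, -0.0, -8.04, -0.01, 0.0], [-5.1, -0.9, -16.4, -0.0, -8.04, -0.01, 0.0], [-7.4, -0.9, -15.5, -0.0, -8.04, -0.01, 0.0], [-9.5, -0.9, -14.4, -0.0, -8.04, -0.01, 0.0], [-11.4, -0.9, -12.9, -0.0, -8.04, -0.01, 0.0], [-13.1, -0.9, -11.2, -0.0, -8.04, -0.01, 0.0], [-14.5, -0.9, -9.2, -0.0, -8.04, -0.01, 0.0]]
[[-15.7, -0.9, -7.1, -0.0, -8.04, -0.01, 0.0], [-16.5, -0.9, -4.9, -0.0, -8.04, -0.01, 0.0], [-17.0, -0.8, -2.5, -0.0, -8.04, -0.01, 0.0], [-17.2, -0.9, -0.1, -0.0, -8.04, -0.01, 0.0], [-17.0, -0.8, 2.4, -0.0, -8.04, -0.01, 0.0], [-0.0, 18.0, 4.1, -5.83, 0.01, 0.0, 0.0], [-0.0, 17.6, 5.9, -5.83, 0.01, 0.0, 0.0], [-0.1, 16.9, 7.6, -5.83, 0.01, 0.0, 0.0], [-0.0, 16.0, 9.3, -5.83, 0.01, 0.0, 0.0], [-0.1, 14.9, 10.9, -5.83, 0.01, 0.0, 0.0]]
[[-0.0, 13.8, 12.3, -5.83, 0.01, 0.0, 0.0]]
end [ 0.5161 -0.2588  0.1317] [[-0.191, 0.563, -0.804], [0.982, 0.11, -0.156], [0.0, -0.819, -0.574]]
```

{"method": "carry_out", "body": {"plan": [[0, -43, 0, 0, 0, 0, 0], [0, -43, 0, 0, 0, 0, 0], [0, -43, 0, 0, 0, 0, 0], [16.3, -0.9, -5.6, 0, -8.04, 0, 0], [15.3, -0.9, -7.8, 0, -8.04, 0, 0], [14.1, -0.9, -9.9, 0, -8.04, 0, 0], [12.6, -0.9, -11.8, 0, -8.04, 0, 0], [10.8, -0.9, -13.4, 0, -8.04, 0, 0], [8.8, -0.9, -14.8, 0, -8.04, 0, 0], [6.7, -0.9, -15.9, 0, -8.04, 0, 0]]}}

```text
clock: 7.1
tcp_pos: [0.5618, 0.0025, 0.2264]
eef_rot: [[0.944, -0.001, 0.329], [-0.329, -0.0, 0.944], [-0.0, -1.0, -0.0]]
ft_force: [0.5, -0.5, -3.3]
finger_gap: 0.0254
```

{"method": "carry_out", "body": {"plan": [[4.4, -0.9, -16.6, 0, -8.04, 0, 0], [2.0, -0.9, -17.1, 0, -8.04, 0, 0], [-0.4, -0.9, -17.2, 0, -8.04, 0, 0], [-2.8, -0.9, -17.0, 0, -8.04, 0, 0], [-5.1, -0.9, -16.4, 0, -8.04, 0, 0], [-7.4, -0.9, -15.5, 0, -8.04, 0, 0], [-9.5, -0.9, -14.4, 0, -8.04, 0, 0], [-11.4, -0.9, -12.9, 0, -8.04, 0, 0], [-13.1, -0.9, -11.2, 0, -8.04, 0, 0], [-14.5, -0.9, -9.2, 0, -8.04, 0, 0]]}}

```text
clock: 8.1
tcp_pos: [0.5477, -0.1689, 0.2355]
eef_rot: [[0.482, -0.0, -0.876], [0.876, 0.0, 0.482], [-0.0, -1.0, 0.0]]
ft_force: [-0.1, 0.6, -3.0]
finger_gap: 0.0252
```

{"method": "carry_out", "body": {"plan": [[-15.7, -0.9, -7.1, 0, -8.04, 0, 0], [-16.5, -0.9, -4.9, 0, -8.04, 0, 0], [-17.0, -0.8, -2.5, 0, -8.04, 0, 0], [-17.2, -0.9, 0, 0, -8.04, 0, 0], [-17.0, -0.8, 2.4, 0, -8.04, 0, 0], [0, 0, 0, 0, 0, 0, 0], [0, 0, 0, 0, 0, 0, 0]]}}

```text
clock: 8.8
tcp_pos: [0.5404, -0.2538, 0.2397]
eef_rot: [[-0.189, -0.0, -0.982], [0.982, 0.001, -0.189], [0.001, -1.0, 0.0]]
ft_force: [-0.1, -0.4, -2.9]
finger_gap: 0.0255
```

```bash
python3 - <<'E'
from h import *
st()
T=[]
for i in range(3):
    c=r.capture('side'); T.append(r.state()['wrist_torque'])
print(np.array(T)); cv2.imwrite('pics/s3.png',c['img'])
p=stall(-1,.008,.07)
R1=Rtool(.192,np.radians(35),True)
path([(p,R1,6,None)])
E
```

```text
8.8 q [-0.4394  0.383   0.0643  1.2529  0.0008 -0.6297] p [ 0.5404 -0.2538  0.2397] f [-0.1198 -0.4471 -2.8994] t [ 0.0182 -0.0886  0.0121] gap 0.0255
[[-0.1892 -0.0003 -0.9819]
 [ 0.9819  0.001  -0.1892]
 [ 0.001  -1.      0.0001]]
[[ 0.0847 -0.1135 -0.0236]
 [ 0.0387 -0.0997  0.0321]
 [ 0.0371 -0.1087  0.035 ]]
[[-0.2, 18.0, 4.2, -5.84, 0.0, 0.01, 0.0], [-0.2, 17.5, 6.0, -5.84, 0.0, 0.01, 0.0], [-0.2, 16.8, 7.7, -5.84, 0.0, 0.01, 0.0], [-0.2, 16.0, 9.4, -5.84, 0.0, 0.01, 0.0], [-0.1, 14.9, 11.0, -5.84, 0.0, 0.01, 0.0], [-0.2, 13.8, 12.5, -5.84, 0.0, 0.01, 0.0]]
end [ 0.5161 -0.2589  0.1316] [[-0.191, 0.563, -0.804], [0.982, 0.11, -0.157], [-0.0, -0.819, -0.574]]
```

View pics/s3.png

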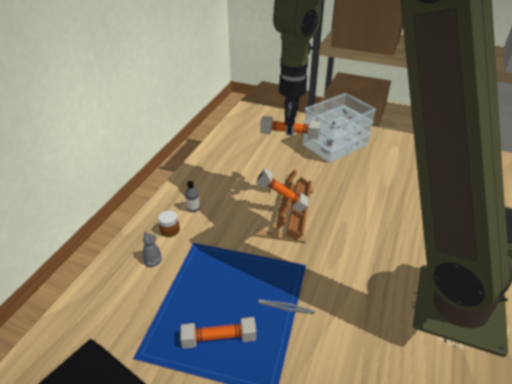

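{"method": "carry_out", "body": {"plan": [[-0.2, 18, 4.2, -5.84, 0, 0, 0], [-0.2, 17.5, 6, -5.84, 0, 0, 0], [-0.2, 16.8, 7.7, -5.84, 0, 0, 0], [-0.2, 16, 9.4, -5.84, 0, 0, 0], [-0.1, 14.9, 11, -5.84, 0, 0, 0], [-0.2, 13.8, 12.5, -5.84, 0, 0, 0], [0, 0, 0, 0, 0, 0, 0], [0, 0, 0, 0, 0, 0, 0]]}}

```text
clock: 9.75
tcp_pos: [0.5153, -0.2589, 0.1312]
eef_rot: [[-0.191, 0.561, -0.806], [0.982, 0.111, -0.156], [0.002, -0.82, -0.572]]
ft_force: [0.8, -0.7, -2.0]
finger_gap: 0.0254
```

```bash
python3 - <<'E'
from h import *
st()
for n in ('top','side'):
    c=r.capture(n); 
    im=cv2.resize(c['img'],None,fx=4,fy=4,interpolation=2)
    s=r.state(); H=Rh(.192,np.radians(35)); ax=s['tcp_pos']-.0162*s['eef_rot'][:,1]
    zt=s['eef_rot'][:,2]; Hm=np.c_[-zt,np.cross(-s['eef_rot'][:,1],-zt),-s['eef_rot'][:,1]]
    m=render(c,ax,Hm,4); cs,_=cv2.findContours((m>0).astype(np.uint8),0,1); cv2.drawContours(im,cs,-1,(0,255,0),1)
    m=render(c,stall(-1,off=0),H,4); cs,_=cv2.findContours((m>0).astype(np.uint8),0,1); cv2.drawContours(im,cs,-1,(255,255,0),1)
    x0,y0=(230,170) if n=='top' else (240,120)
    cv2.imwrite(f'pics/p4_{n}.png',im[4*y0:4*y0+400,4*x0:4*x0+400])
cv2.imwrite('pics/p4.png',np.hstack([cv2.imread('pics/p4_top.png'),cv2.imread('pics/p4_side.png')]))
path([(stall(-1,.006,.0),Rtool(.192,np.radians(35),True),7,None)])
E
```

```text
9.75 q [-0.7204  0.2048 -0.7076  0.2572  0.4707 -0.8146] p [ 0.5153 -0.2589  0.1312] f [ 0.8326 -0.6514 -2.0098] t [-0.2001  0.5949 -0.0477] gap 0.0254
[[-0.1912  0.5607 -0.8056]
 [ 0.9816  0.1112 -0.1555]
 [ 0.0024 -0.8205 -0.5717]]
[[0.5, 10.2, 0.9, 0.03, 0.04, -0.02, 0.0], [0.5, 10.1, 0.9, 0.03, 0.04, -0.02, 0.0], [0.5, 10.2, 0.9, 0.03, 0.04, -0.02, 0.0], [0.5, 10.1, 0.9, 0.03, 0.04, -0.02, 0.0], [0.5, 10.2, 0.9, 0.03, 0.04, -0.02, 0.0], [0.5, 10.1, 0.9, 0.03, 0.04, -0.02, 0.0], [0.4, 10.2, 0.9, 0.03, 0.04, -0.02, 0.0]]
end [ 0.5539 -0.2515  0.0732] [[-0.19, 0.563, -0.804], [0.982, 0.109, -0.156], [0.0, -0.819, -0.573]]
```

View pics/p4.png

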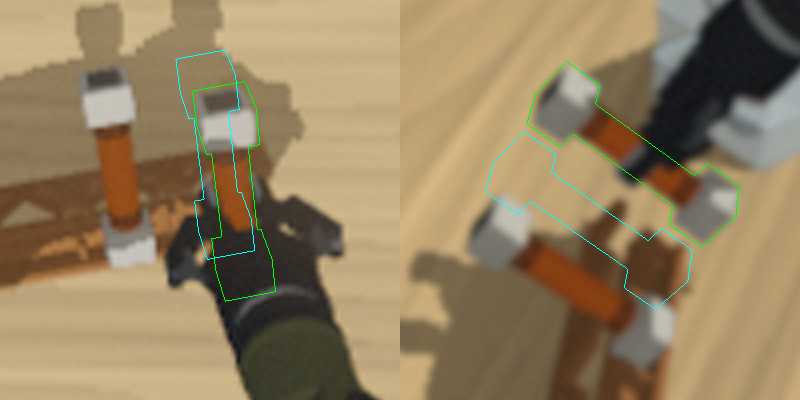

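{"method": "carry_out", "body": {"plan": [[0.5, 10.2, 0.9, 0, 0.04, 0, 0], [0.5, 10.2, 0.9, 0, 0.04, 0, 0], [0.5, 10.2, 0.9, 0, 0.04, 0, 0], [0.5, 10.2, 0.9, 0, 0.04, 0, 0], [0.5, 10.2, 0.9, 0, 0.04, 0, 0], [0.5, 8, 0.9, 0, 0.04, 0, 0], [0, 0, 0, 0, 0, 0, 0], [0, 0, 0, 0, 0, 0, 0]]}}

```text
clock: 10.65
tcp_pos: [0.5443, -0.2509, 0.08]
eef_rot: [[-0.189, 0.563, -0.805], [0.982, 0.111, -0.153], [0.003, -0.819, -0.574]]
ft_force: [0.6, 0.0, -3.8]
finger_gap: 0.0255
```

```bash
cat >> h.py <<'E'
def rel(side):
    s=r.state(); c,y=rest(); H=Rh(y,np.radians(35)); d=s['tcp_pos']-stall(side)
    print('up,lat,nrm mm',(d@H*1000).round(1),'force up,lat,nrm',(s['ft_force']@H).round(1),'torque',s['wrist_torque'].round(3),'t',round(s['clock'],2))
def ov(side,name,flip):
    ims=[]
    for n in ('top','side'):
        c=r.capture(n); im=cv2.resize(c['img'],None,fx=4,fy=4,interpolation=2)
        s=r.state(); ax=s['tcp_pos']-.0162*s['eef_rot'][:,1]; zt=s['eef_rot'][:,2]*(-1 if flip else 1)
        Hm=np.c_[zt,np.cross(-s['eef_rot'][:,1],zt),-s['eef_rot'][:,1]]
        for T,RR,col in ((ax,Hm,(0,255,0)),(stall(side,off=0),Rh(.192,np.radians(35)),(255,255,0))):
            m=render(c,T,RR,4); cs,_=cv2.findContours((m>0).astype(np.uint8),0,1); cv2.drawContours(im,cs,-1,col,1)
        x0,y0=(230,170) if n=='top' else (240,120)
        if side>0: x0,y0=(200,175) if n=='top' else (235,150)
        ims.append(im[4*y0:4*y0+400,4*x0:4*x0+400])
    cv2.imwrite('pics/'+name,np.hstack(ims))
E
python3 - <<'E'
from h import *
rel(-1); ov(-1,'p5.png',True); rel(-1)
E
```

```text
up,lat,nrm mm [ 2.3  2.4 10.9] force up,lat,nrm [-1.7 -0.1 -3.5] torque [-0.121  0.753 -0.026] t 10.65
up,lat,nrm mm [ 2.7  2.  11.4] force up,lat,nrm [-1.4 -0.9 -1.7] torque [-0.17   0.73  -0.011] t 10.75
```

View pics/p5.png

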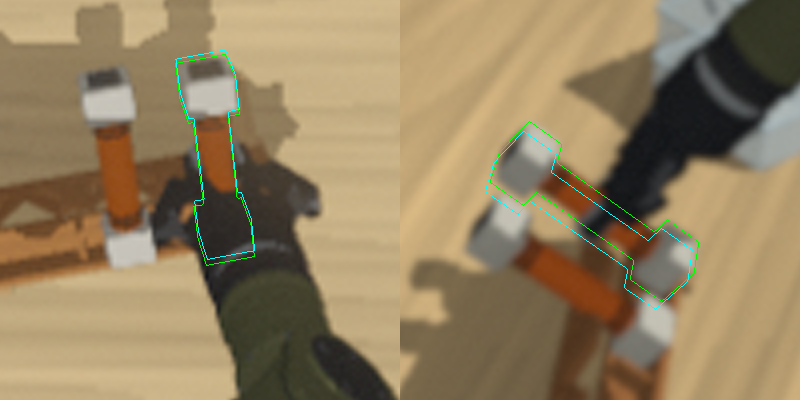

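{"method": "carry_out", "body": {"plan": [[-1, 3, -1, 0, 0, 0, 0], [-1, 3, -0.6, 0, 0, 0, 0], [0, 2, 0, 0, 0, 0, 0], [0, 0, 0, 0, 0, 0, 0], [0, 0, 0, 0, 0, 0, 0]]}}

```text
clock: 11.25
tcp_pos: [0.5506, -0.2518, 0.0746]
eef_rot: [[-0.188, 0.563, -0.805], [0.982, 0.11, -0.153], [0.003, -0.819, -0.574]]
ft_force: [0.0, -0.4, -2.4]
finger_gap: 0.0258
```

```bash
python3 - <<'E'
from h import *
rel(-1)
E
```

```text
up,lat,nrm mm [4.1 0.3 3.1] force up,lat,nrm [-1.4 -0.4 -1.9] torque [-0.195  0.728 -0.031] t 11.25
```

{"method": "carry_out", "body": {"plan": [[0, 1, 0, 0, 0, 0, 0], [0, 1, 0, 0, 0, 0, 0], [0, 0, 0, 0, 0, 0, 0]]}}

```text
clock: 11.55
tcp_pos: [0.5518, -0.2517, 0.073]
eef_rot: [[-0.188, 0.563, -0.804], [0.982, 0.11, -0.153], [0.002, -0.819, -0.574]]
ft_force: [1.0, 0.2, -2.5]
finger_gap: 0.0257
```

```bash
python3 - <<'E'
from h import *
rel(-1)
E
```

```text
up,lat,nrm mm [4.2 0.2 1.1] force up,lat,nrm [-0.6 -0.  -2.6] torque [-0.19   0.698  0.015] t 11.55
```

{"method": "carry_out", "body": {"plan": [[0, 1, 0, 0, 0, 0, 0], [0, 0.5, 0, 0, 0, 0, 0], [0, 0, 0, 0, 0, 0, 0]]}}

```text
clock: 11.85
tcp_pos: [0.5527, -0.2515, 0.0718]
eef_rot: [[-0.188, 0.563, -0.804], [0.982, 0.11, -0.153], [0.003, -0.819, -0.574]]
ft_force: [0.2, -0.2, -2.5]
finger_gap: 0.0256
```

```bash
python3 - <<'E'
from h import *
rel(-1)
E
```

```text
up,lat,nrm mm [ 4.2  0.2 -0.4] force up,lat,nrm [-1.3 -0.2 -2.1] torque [-0.159  0.712  0.059] t 11.85
```

{"method": "carry_out", "body": {"plan": [[0, 0.7, 0, 0, 0, 0, 0], [0, 0.7, 0, 0, 0, 0, 0], [0, 0, 0, 0, 0, 0, 0]]}}

```text
clock: 12.15
tcp_pos: [0.5534, -0.2512, 0.0707]
eef_rot: [[-0.189, 0.563, -0.804], [0.982, 0.11, -0.153], [0.003, -0.819, -0.574]]
ft_force: [-1.1, -0.0, -1.4]
finger_gap: 0.0256
```

```bash
python3 - <<'E'
from h import *
rel(-1)
E
```

```text
up,lat,nrm mm [ 4.2  0.4 -1.8] force up,lat,nrm [-1.7  0.2 -0.5] torque [-0.036  0.717 -0.003] t 12.15
```

{"method": "carry_out", "body": {"plan": [[0, 0.7, 0, 0, 0, 0, 0], [0, 0.3, 0, 0, 0, 0, 0], [0, 0, 0, 0, 0, 0, 0]]}}

```text
clock: 12.45
tcp_pos: [0.5538, -0.2508, 0.07]
eef_rot: [[-0.189, 0.563, -0.804], [0.982, 0.111, -0.153], [0.003, -0.819, -0.574]]
ft_force: [-3.0, 2.6, 2.4]
finger_gap: 0.0256
```

```bash
python3 - <<'E'
from h import *
rel(-1)
E
```

```text
up,lat,nrm mm [ 4.2  0.8 -2.6] force up,lat,nrm [-0.7  3.1  3.4] torque [0.268 0.876 0.223] t 12.45
```

{"method": "carry_out", "body": {"plan": [[1.2, 0, 0, 0, 0, 0, 0], [0, 0, 1.5, 0, 0, 0, 0], [0, 0, 1, 0, 0, 0, 0], [0, 0, 0, 0, 0, 0, 0]]}}

```text
clock: 12.85
tcp_pos: [0.5523, -0.2509, 0.069]
eef_rot: [[-0.189, 0.564, -0.804], [0.982, 0.11, -0.153], [0.001, -0.818, -0.575]]
ft_force: [0.3, 0.4, 0.4]
finger_gap: 0.0258
```

```bash
python3 - <<'E'
from h import *
rel(-1)
E
```

```text
up,lat,nrm mm [ 2.4  0.9 -2.6] force up,lat,nrm [0.6 0.3 0.1] torque [-0.056  0.57   0.136] t 12.85
```

{"method": "carry_out", "body": {"plan": [[0, 0, 1, 0, 0, 0, 0], [0, 0, 1, 0, 0, 0, 0], [0, 0, 0, 0, 0, 0, 0]]}}

```text
clock: 13.15
tcp_pos: [0.552, -0.2511, 0.0689]
eef_rot: [[-0.19, 0.567, -0.802], [0.982, 0.111, -0.154], [0.001, -0.816, -0.577]]
ft_force: [5.5, 2.8, 3.8]
finger_gap: 0.0255
```

```bash
python3 - <<'E'
from h import *
rel(-1)
E
```

```text
up,lat,nrm mm [ 2.1  0.8 -2.5] force up,lat,nrm [ 7.   1.7 -0.3] torque [ 0.551 -0.563  0.051] t 13.15
```

{"method": "carry_out", "body": {"plan": [[0, 0, 1, 0, 0, 0, 0], [0, 0, 0.5, 0, 0, 0, 0], [0, 0, 0, 0, 0, 0, 0]]}}

```text
clock: 13.45
tcp_pos: [0.552, -0.2512, 0.069]
eef_rot: [[-0.191, 0.569, -0.8], [0.982, 0.111, -0.155], [0.001, -0.815, -0.58]]
ft_force: [6.3, 3.7, 5.1]
finger_gap: 0.0254
```

```bash
python3 - <<'E'
from h import *
rel(-1)
E
```

```text
up,lat,nrm mm [ 2.1  0.7 -2.4] force up,lat,nrm [8.5 2.5 0.3] torque [ 0.875 -1.024  0.071] t 13.45
```

{"method": "carry_out", "body": {"plan": [[0, 0, -1.5, 0, 0, 0, 0], [0, 0, 0, 0, 0, 0, 0], [0, 0, 0, 0, 0, 0, 28], [0, 0, 0, 0, 0, 0, 32], [0, 0, 0, 0, 0, 0, 46], [0, 0, 0, 0, 0, 0, 46], [0, 0, 0, 0, 0, 0, 46]]}}

```text
clock: 14.15
tcp_pos: [0.5495, -0.2508, 0.0668]
eef_rot: [[-0.188, 0.563, -0.805], [0.982, 0.11, -0.152], [0.003, -0.819, -0.573]]
ft_force: [0.3, 0.2, 0.5]
finger_gap: 0.0459
```

```bash
python3 - <<'E'
from h import *
rel(-1); ov(-1,'p6.png',True)
E
```

```text
up,lat,nrm mm [-1.1  1.5 -2.9] force up,lat,nrm [0.6 0.1 0.2] torque [-0.148  0.504  0.062] t 14.15
```

View pics/p6.png

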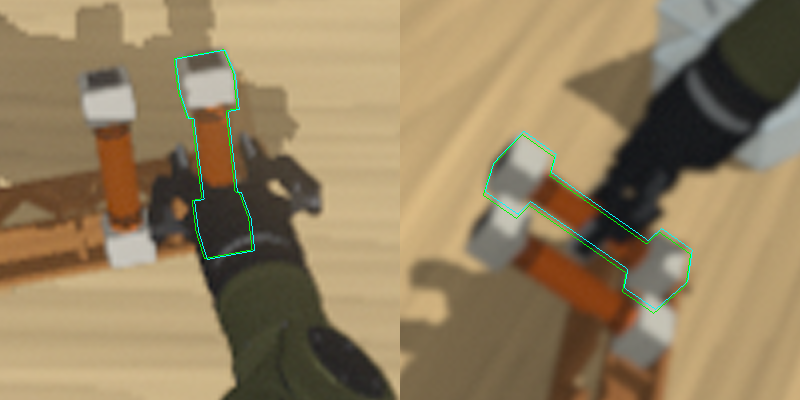

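{"method": "carry_out", "body": {"plan": [[0, -8, 0, 0, 0, 0, 46], [0, -20, 0, 0, 0, 0, 46], [0, -30, 0, 0, 0, 0, 46], [0, -40, 0, 0, 0, 0, 50], [0, -30, 0, 0, 0, 0, 60], [0, 0, 0, 0, 0, 0, 60]]}}

```text
clock: 14.85
tcp_pos: [0.4782, -0.267, 0.1765]
eef_rot: [[-0.186, 0.568, -0.802], [0.982, 0.105, -0.154], [-0.003, -0.817, -0.577]]
ft_force: [0.8, -1.3, -0.3]
finger_gap: 0.0601
```

```bash
python3 - <<'E'
from h import *
st()
path([([.48,-.23,.24],Rtool(.192,0,True),5,None),([.5197,.2979,.16],Rtool(.505,0,True),13,None)],grip=60)
E
```

```text
14.85 q [-0.7927  0.1112 -0.6786  0.4035  0.4984 -0.884 ] p [ 0.4782 -0.267   0.1765] f [ 0.7954 -1.3388 -0.2504] t [-0.1514  0.4765 -0.0088] gap 0.0601
[[-0.1863  0.5677 -0.8019]
 [ 0.9825  0.105  -0.154 ]
 [-0.0032 -0.8165 -0.5773]]
[[7.2, -9.4, -8.8, 7.05, -0.04, -0.05, 60.0], [7.2, -10.4, -7.5, 7.05, -0.04, -0.05, 60.0], [7.2, -11.2, -6.2, 7.05, -0.04, -0.05, 60.0], [7.1, -11.9, -4.8, 7.05, -0.04, -0.05, 60.0], [7.2, -12.4, -3.3, 7.05, -0.04, -0.05, 60.0], [39.3, 6.1, -10.7, 0.0, -1.38, -0.0, 60.0], [39.0, 6.2, -11.7, 0.0, -1.38, -0.0, 60.0], [38.7, 6.1, -12.6, 0.0, -1.38, -0.0, 60.0], [38.4, 6.2, -13.6, 0.0, -1.38, -0.0, 60.0], [38.1, 6.1, -14.5, 0.0, -1.38, -0.0, 60.0]]
[[37.7, 6.2, -15.4, 0.0, -1.38, -0.0, 60.0], [37.3, 6.1, -16.3, 0.0, -1.38, -0.0, 60.0], [36.9, 6.2, -17.2, 0.0, -1.38, -0.0, 60.0], [36.5, 6.1, -18.1, 0.0, -1.38, -0.0, 60.0], [36.1, 6.2, -18.9, 0.0, -1.38, -0.0, 60.0], [35.6, 6.1, -19.8, 0.0, -1.38, -0.0, 60.0], [35.1, 6.2, -20.6, 0.0, -1.38, -0.0, 60.0], [34.5, 6.1, -21.5, 0.0, -1.38, -0.0, 60.0]]
end [0.5197 0.2979 0.16  ] [[-0.484, 0.0, -0.875], [0.875, -0.0, -0.484], [-0.0, -1.0, -0.0]]
```

{"method": "carry_out", "body": {"plan": [[7.2, -9.4, -8.8, 7.05, 0, 0, 60], [7.2, -10.4, -7.5, 7.05, 0, 0, 60], [7.2, -11.2, -6.2, 7.05, 0, 0, 60], [7.2, -11.9, -4.8, 7.05, 0, 0, 60], [7.2, -12.4, -3.3, 7.05, 0, 0, 60], [39.3, 6.1, -10.7, 0, -1.38, 0, 60], [39, 6.1, -11.7, 0, -1.38, 0, 60], [38.7, 6.1, -12.6, 0, -1.38, 0, 60], [38.4, 6.1, -13.6, 0, -1.38, 0, 60], [38.1, 6.1, -14.5, 0, -1.38, 0, 60]]}}

```text
clock: 15.85
tcp_pos: [0.4956, -0.0231, 0.2045]
eef_rot: [[-0.306, -0.005, -0.952], [0.952, 0.002, -0.306], [0.003, -1.0, 0.004]]
ft_force: [0.4, -0.3, -0.4]
finger_gap: 0.0599
```

{"method": "carry_out", "body": {"plan": [[37.7, 6.1, -15.4, 0, -1.38, 0, 60], [37.3, 6.1, -16.3, 0, -1.38, 0, 60], [36.9, 6.1, -17.2, 0, -1.38, 0, 60], [36.5, 6.1, -18.1, 0, -1.38, 0, 60], [36.1, 6.1, -18.9, 0, -1.38, 0, 60], [35.6, 6.1, -19.8, 0, -1.38, 0, 60], [35.1, 6.1, -20.6, 0, -1.38, 0, 60], [34.5, 6.1, -21.5, 0, -1.38, 0, 60], [0, 0, 0, 0, 0, 0, 60], [0, 0, 0, 0, 0, 0, 60]]}}

```text
clock: 16.85
tcp_pos: [0.52, 0.3006, 0.1558]
eef_rot: [[-0.483, -0.006, -0.875], [0.875, 0.0, -0.483], [0.003, -1.0, 0.005]]
ft_force: [0.7, -0.5, -0.3]
finger_gap: 0.0597
```

```bash
python3 - <<'E'
from h import *
st(); c=cap('side','s7.png')
cv2.imwrite('pics/s7c.png',cv2.resize(c['img'][130:260,200:350],None,fx=4,fy=4,interpolation=2))
path([([.5197,.2979,.008],Rtool(.505,0,True),6,None)],grip=60)
E
```

```text
16.85 q [ 0.5225  0.4306 -0.0821  1.0629  0.003   0.0179] p [0.52   0.3006 0.1558] f [ 0.7392 -0.4734 -0.2745] t [-0.0324 -0.0165  0.0405] gap 0.0597
[[-0.4835 -0.0057 -0.8753]
 [ 0.8754  0.0002 -0.4835]
 [ 0.003  -1.      0.0049]]
[[-0.3, 24.7, 0.1, -0.04, -0.02, 0.03, 60.0], [-0.3, 24.7, 0.1, -0.04, -0.02, 0.03, 60.0], [-0.3, 24.7, 0.1, -0.04, -0.02, 0.03, 60.0], [-0.2, 24.7, 0.1, -0.04, -0.02, 0.03, 60.0], [-0.2, 24.7, 0.2, -0.04, -0.02, 0.03, 60.0], [-0.2, 24.8, 0.2, -0.04, -0.02, 0.03, 60.0]]
end [0.5196 0.2979 0.008 ] [[-0.484, -0.0, -0.875], [0.875, -0.0, -0.484], [-0.0, -1.0, 0.0]]
```

View pics/s7c.png

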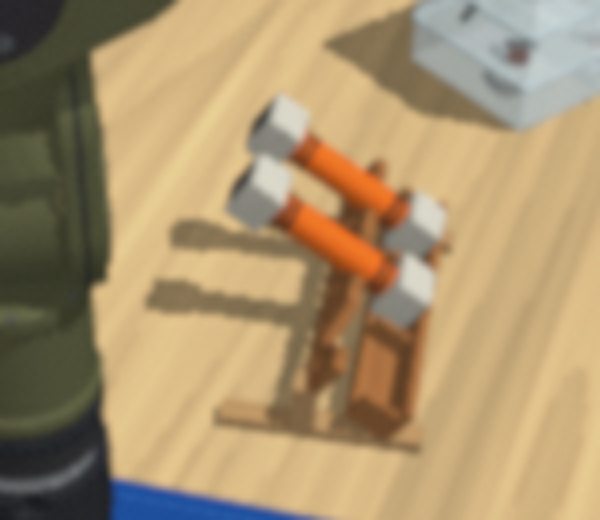

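Q lies seated in the right stall, parallel to c. Now descend on the second handle.

{"method": "carry_out", "body": {"plan": [[-0.3, 24.7, 0.1, 0, 0, 0, 60], [-0.3, 24.7, 0.1, 0, 0, 0, 60], [-0.3, 24.7, 0.1, 0, 0, 0, 60], [-0.2, 24.7, 0.1, 0, 0, 0, 60], [-0.2, 24.7, 0.1, 0, 0, 0, 60], [-0.2, 22, 0.1, 0, 0, 0, 60], [0, 0, 0, 0, 0, 0, 60], [0, 0, 0, 0, 0, 0, 60]]}}

```text
clock: 17.7
tcp_pos: [0.5202, 0.2973, 0.012]
eef_rot: [[-0.48, -0.005, -0.877], [0.877, 0.001, -0.48], [0.003, -1.0, 0.004]]
ft_force: [0.4, -1.1, -0.4]
finger_gap: 0.0601
```

```bash
python3 - <<'E'
from h import *
st(); 
path([([.5197,.2979,.008],Rtool(.505,0,True),1,None)],grip=60)
E
```

```text
17.7 q [ 0.5174  0.5541 -0.2871  0.7332  0.0033  0.0163] p [0.5202 0.2973 0.012 ] f [ 0.3983 -1.1226 -0.4055] t [-0.0005 -0.0482 -0.0352] gap 0.0601
[[-0.4804 -0.0048 -0.877 ]
 [ 0.8771  0.0011 -0.4804]
 [ 0.0033 -1.      0.0036]]
[[0.8, 4.0, 0.2, -0.21, -0.22, 0.19, 60.0]]
end [0.5197 0.2979 0.008 ] [[-0.484, 0.0, -0.875], [0.875, -0.0, -0.484], [-0.0, -1.0, -0.0]]
```

{"method": "carry_out", "body": {"plan": [[0.8, 4, 0.2, -0.2, -0.2, 0.2, 60], [0, 0, 0, 0, 0, 0, 60], [0, 0, 0, 0, 0, 0, 0], [0, 0, 0, 0, 0, 0, 0], [0, 0, 0, 0, 0, 0, 0], [0, 0, 0, 0, 0, 0, 0], [0, 0, 0, 0, 0, 0, 0]]}}

```text
clock: 18.4
tcp_pos: [0.5202, 0.2994, 0.0087]
eef_rot: [[-0.485, 0.002, -0.875], [0.875, 0.001, -0.485], [-0.0, -1.0, -0.002]]
ft_force: [-0.4, -0.9, 5.9]
finger_gap: 0.0255
```

{"method": "carry_out", "body": {"plan": [[0, -4, 0, 0, 0, 0, 0], [0, -10, 0, 0, 0, 0, 0], [0, -20, 0, 0, 0, 0, 0], [0, -20, 0, 0, 0, 0, 0], [0, -20, 0, 0, 0, 0, 0], [0, -10, 0, 0, 0, 0, 0], [0, 0, 0, 0, 0, 0, 0], [0, 0, 0, 0, 0, 0, 0], [0, 0, 0, 0, 0, 0, 0]]}}

```text
clock: 19.3
tcp_pos: [0.5188, 0.2985, 0.0904]
eef_rot: [[-0.485, -0.001, -0.875], [0.875, -0.001, -0.485], [-0.0, -1.0, 0.002]]
ft_force: [-0.2, -0.3, -3.4]
finger_gap: 0.0256
```

```bash
python3 - <<'E'
from h import *
st()
T=[];F=[]
for i in range(5):
    c=r.capture('side'); s=r.state(); T.append(s['wrist_torque']);F.append(s['ft_force'])
cv2.imwrite('pics/s8.png',c['img'][200:,100:400])
print(np.array(T),np.mean(F,0)); u=Rh(.505,0)[:,0]; print(np.cross(u*.046,[0,0,-2.84]),'if heavy far'); print(np.array(T).mean(0))
E
```

```text
19.3 q [ 0.5222  0.4737 -0.1936  0.9052 -0.0001  0.0161] p [0.5188 0.2985 0.0904] f [-0.1957 -0.3445 -3.3521] t [ 0.0536 -0.1297 -0.0275] gap 0.0256
[[-0.4848 -0.0014 -0.8746]
 [ 0.8746 -0.0009 -0.4848]
 [-0.0001 -1.      0.0017]]
[[ 0.0475 -0.1682 -0.0231]
 [ 0.0594 -0.0795  0.0174]
 [ 0.0254 -0.1042  0.0335]
 [ 0.0577 -0.1582 -0.0241]
 [ 0.0058 -0.1228 -0.0003]] [-0.0219 -0.1125 -3.0255]
[-0.0632  0.1143  0.    ] if heavy far
[ 0.0392 -0.1266  0.0007]
```

View pics/s8.png

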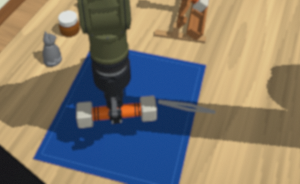

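```bash
python3 - <<'E'
from h import *
p=stall(1,.008,.07)
path([([.518,.298,.22],None,3,None),([.51,-.098,.24],Rtool(.192,0,True),10,None),(p,Rtool(.192,np.radians(35),True),6,None)])
E
```

```text
[[-0.0, -43.0, 0.6, 0.0, 0.0, 0.0, 0.0], [-0.1, -43.0, 0.5, 0.0, 0.0, 0.0, 0.0], [-0.0, -43.0, 0.6, 0.0, 0.0, 0.0, 0.0], [-34.3, -2.0, 19.9, -0.0, 1.8, -0.0, 0.0], [-34.9, -2.0, 18.8, -0.0, 1.8, -0.0, 0.0], [-35.4, -2.0, 17.7, -0.0, 1.8, -0.0, 0.0], [-36.0, -2.0, 16.6, -0.0, 1.8, -0.0, 0.0], [-36.5, -2.0, 15.4, -0.0, 1.8, -0.0, 0.0], [-36.9, -2.0, 14.3, -0.0, 1.8, -0.0, 0.0], [-37.4, -2.0, 13.1, -0.0, 1.8, -0.0, 0.0]]
[[-37.7, -2.0, 12.0, -0.0, 1.8, -0.0, 0.0], [-38.1, -1.9, 10.8, -0.0, 1.8, -0.0, 0.0], [-38.4, -2.0, 9.5, -0.0, 1.8, -0.0, 0.0], [0.2, 18.1, 4.1, -5.84, 0.0, -0.0, 0.0], [0.1, 17.5, 5.9, -5.84, 0.0, -0.0, 0.0], [0.2, 16.9, 7.7, -5.84, 0.0, -0.0, 0.0], [0.1, 16.0, 9.4, -5.84, 0.0, -0.0, 0.0], [0.2, 14.9, 10.9, -5.84, 0.0, -0.0, 0.0], [0.1, 13.8, 12.4, -5.84, 0.0, -0.0, 0.0]]
end [ 0.4856 -0.1018  0.1316] [[-0.191, 0.563, -0.804], [0.982, 0.109, -0.156], [-0.0, -0.819, -0.574]]
```

{"method": "carry_out", "body": {"plan": [[0, -43, 0.6, 0, 0, 0, 0], [0, -43, 0.6, 0, 0, 0, 0], [0, -43, 0.6, 0, 0, 0, 0], [-34.3, -2, 19.9, 0, 1.8, 0, 0], [-34.9, -2, 18.8, 0, 1.8, 0, 0], [-35.4, -2, 17.7, 0, 1.8, 0, 0], [-36, -2, 16.6, 0, 1.8, 0, 0], [-36.5, -2, 15.4, 0, 1.8, 0, 0], [-36.9, -2, 14.3, 0, 1.8, 0, 0], [-37.4, -2, 13.1, 0, 1.8, 0, 0]]}}

```text
clock: 20.55
tcp_pos: [0.5122, 0.0194, 0.2346]
eef_rot: [[-0.281, 0.001, -0.96], [0.96, 0.0, -0.281], [0.0, -1.0, -0.001]]
ft_force: [1.4, -0.5, -2.7]
finger_gap: 0.0257
```

{"method": "carry_out", "body": {"plan": [[-37.7, -2, 12, 0, 1.8, 0, 0], [-38.1, -2, 10.8, 0, 1.8, 0, 0], [-38.4, -2, 9.5, 0, 1.8, 0, 0], [0.2, 18.1, 4.1, -5.84, 0, 0, 0], [0.1, 17.5, 5.9, -5.84, 0, 0, 0], [0.2, 16.9, 7.7, -5.84, 0, 0, 0], [0.1, 16, 9.4, -5.84, 0, 0, 0], [0.2, 14.9, 10.9, -5.84, 0, 0, 0], [0.1, 13.8, 12.4, -5.84, 0, 0, 0], [0, 0, 0, 0, 0, 0, 0]]}}

```text
clock: 21.55
tcp_pos: [0.472, -0.097, 0.1216]
eef_rot: [[-0.188, 0.548, -0.815], [0.982, 0.115, -0.149], [0.012, -0.829, -0.559]]
ft_force: [-3.7, 1.9, -5.4]
finger_gap: 0.0256
```

{"method": "carry_out", "body": {"plan": [[0, 0, 0, 0, 0, 0, 0], [0, 0, 0, 0, 0, 0, 0]]}}

```text
clock: 21.75
tcp_pos: [0.4884, -0.1027, 0.1343]
eef_rot: [[-0.191, 0.566, -0.802], [0.982, 0.108, -0.157], [-0.002, -0.817, -0.577]]
ft_force: [1.5, -0.6, -1.7]
finger_gap: 0.0256
```

```bash
python3 - <<'E'
from h import *
st(); rel(1); ov(1,'p9.png',True)
path([(stall(1,.006,.012)+Rh(.192,0)@[0,.001,0],Rtool(.192,np.radians(35),True),6,None)])
E
```

```text
21.75 q [-0.4209  0.0146 -0.9575  0.0742  0.3366 -0.5225] p [ 0.4884 -0.1027  0.1343] f [ 1.4558 -0.5684 -1.7374] t [-0.1751  0.6094  0.0119] gap 0.0256
[[-0.1908  0.5663 -0.8018]
 [ 0.9816  0.1083 -0.1571]
 [-0.0021 -0.817  -0.5766]]
up,lat,nrm mm [11.6 -1.4 70.7] force up,lat,nrm [ 0.1 -0.8 -2.2] torque [-0.175  0.609  0.012] t 21.75
[[0.5, 9.8, 1.2, 0.05, 0.02, -0.02, 0.0], [0.5, 9.8, 1.2, 0.05, 0.02, -0.02, 0.0], [0.5, 9.8, 1.2, 0.05, 0.02, -0.02, 0.0], [0.4, 9.8, 1.1, 0.05, 0.02, -0.02, 0.0], [0.5, 9.8, 1.2, 0.05, 0.02, -0.02, 0.0], [0.4, 9.7, 1.1, 0.05, 0.02, -0.02, 0.0]]
end [ 0.5164 -0.0948  0.083 ] [[-0.191, 0.563, -0.804], [0.982, 0.109, -0.156], [-0.0, -0.819, -0.574]]
```

View pics/p9.png

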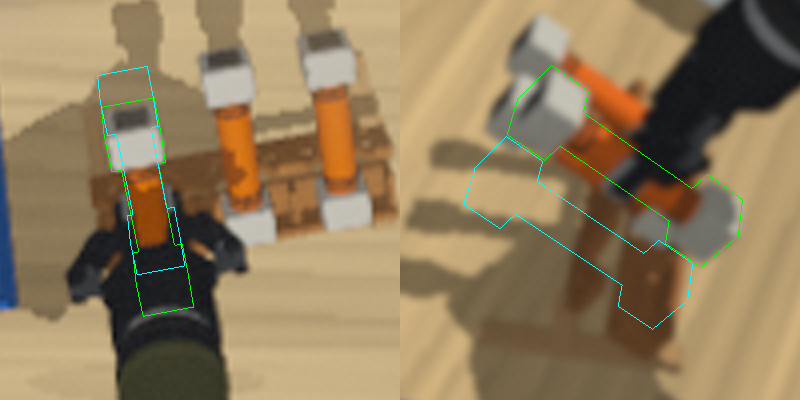

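{"method": "carry_out", "body": {"plan": [[0.4, 9.8, 0.8, 0, 0, 0, 0], [0.4, 9.8, 0.8, 0, 0, 0, 0], [0.4, 9.8, 0.8, 0, 0, 0, 0], [0.4, 9.8, 0.8, 0, 0, 0, 0], [0.4, 9.8, 0.8, 0, 0, 0, 0], [0.4, 6, 0.5, 0, 0, 0, 0], [0, 0, 0, 0, 0, 0, 0], [0, 0, 0, 0, 0, 0, 0]]}}

```text
clock: 22.65
tcp_pos: [0.514, -0.0941, 0.0854]
eef_rot: [[-0.191, 0.565, -0.802], [0.982, 0.11, -0.157], [-0.001, -0.818, -0.576]]
ft_force: [0.6, -0.2, -3.2]
finger_gap: 0.0256
```

```bash
python3 - <<'E'
from h import *
rel(1); ov(1,'p10.png',True); rel(1)
E
```

```text
up,lat,nrm mm [ 5.5  2.2 15.2] force up,lat,nrm [-1.3 -0.3 -2.9] torque [-0.121  0.616  0.008] t 22.65
up,lat,nrm mm [ 5.5  2.2 15.5] force up,lat,nrm [-0.3  0.9 -2.2] torque [-0.058  0.459  0.051] t 22.75
```

View pics/p10.png

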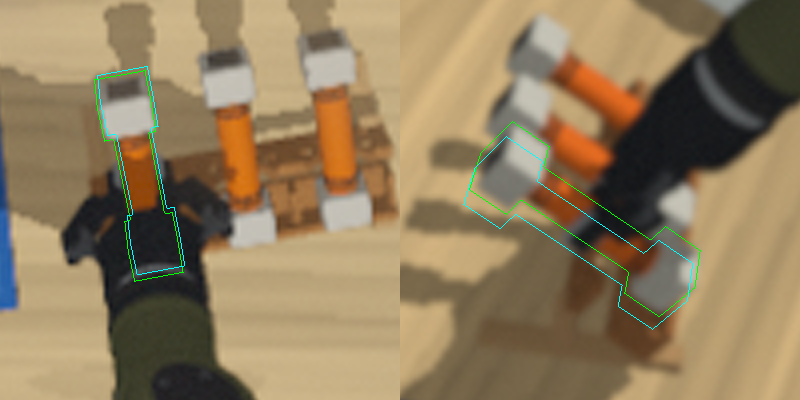

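{"method": "carry_out", "body": {"plan": [[-0.6, 5, 0, 0, 0, 0, 0], [-0.6, 4, 0, 0, 0, 0, 0], [0, 3, 0, 0, 0, 0, 0], [0, 2, 0, 0, 0, 0, 0], [0, 0, 0, 0, 0, 0, 0], [0, 0, 0, 0, 0, 0, 0]]}}

```text
clock: 23.35
tcp_pos: [0.5222, -0.0939, 0.074]
eef_rot: [[-0.191, 0.566, -0.802], [0.982, 0.109, -0.157], [-0.001, -0.817, -0.577]]
ft_force: [3.3, 0.7, 1.1]
finger_gap: 0.0257
```

```bash
python3 - <<'E'
from h import *
rel(1)
E
```

```text
up,lat,nrm mm [5.6 0.8 1.3] force up,lat,nrm [ 3.4  0.1 -1.1] torque [-0.068 -0.288 -0.08 ] t 23.35
```

{"method": "carry_out", "body": {"plan": [[0, 0.8, 0, 0, 0, 0, 0], [0, 0.7, 0, 0, 0, 0, 0], [0, 0, 0, 0, 0, 0, 0], [0, 0, 0, 0, 0, 0, 0]]}}

```text
clock: 23.75
tcp_pos: [0.523, -0.0937, 0.0729]
eef_rot: [[-0.191, 0.566, -0.802], [0.982, 0.109, -0.157], [-0.001, -0.817, -0.577]]
ft_force: [4.6, -0.7, 5.4]
finger_gap: 0.0258
```

```bash
python3 - <<'E'
from h import *
rel(1)
E
```

```text
up,lat,nrm mm [ 5.7  0.8 -0.1] force up,lat,nrm [ 6.7 -1.5  1.9] torque [ 0.019 -0.7   -0.031] t 23.75
```

{"method": "carry_out", "body": {"plan": [[0, 0, -1.5, 0, 0, 0, 0], [0, 0, -1.5, 0, 0, 0, 0], [0, 0, 0, 0, 0, 0, 0], [0, 0, 0, 0, 0, 0, 0]]}}

```text
clock: 24.15
tcp_pos: [0.5229, -0.0926, 0.0726]
eef_rot: [[-0.19, 0.562, -0.805], [0.982, 0.11, -0.156], [0.001, -0.82, -0.573]]
ft_force: [2.5, -0.9, -1.9]
finger_gap: 0.0255
```

```bash
python3 - <<'E'
from h import *
rel(1); ov(1,'p11.png',True); rel(1)
E
```

```text
up,lat,nrm mm [ 5.5  1.9 -0.4] force up,lat,nrm [ 0.8 -1.3 -2.9] torque [-0.318  0.165 -0.096] t 24.15
up,lat,nrm mm [ 5.5  2.  -0.4] force up,lat,nrm [ 0.9 -0.8 -1.4] torque [-0.267  0.179 -0.118] t 24.25
```

View pics/p11.png

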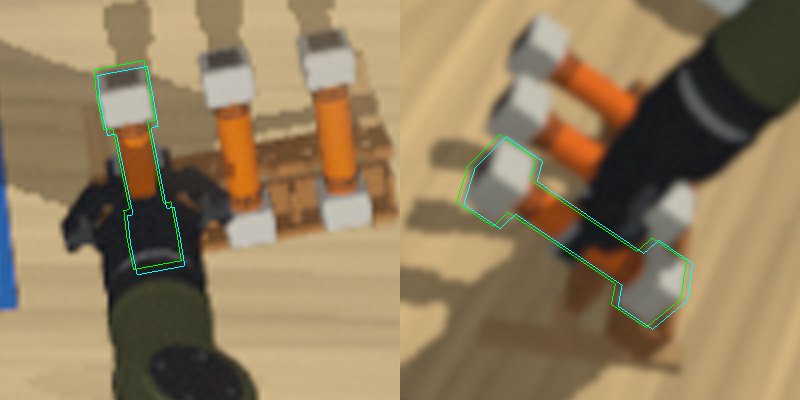

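```bash
python3 - <<'E'
from h import *
import pickle
C,S,R=pickle.load(open('d.pkl','rb'))
for n in C:
  for s in R[n]: print(n,s['confidence'],s['xy'],s['region'].sum())
c=C['top']; m=max(R['top'],key=lambda s:s['confidence'])['region']
pts=[]
for u in range(226,298):
    v=np.where(m[:,u])[0]
    if len(v): pts.append([u,v.max()])
pts=np.array(pts,float)
for z in (.0,.03): 
    W=np.array([ray(c,p,z)[:2] for p in pts])
    a=np.polyfit(W[:,1],W[:,0],1); rr=W[:,0]-np.polyval(a,W[:,1]); k=abs(rr)<.004; a=np.polyfit(W[k,1],W[k,0],1); print(z,k.sum(),np.degrees(np.arctan(-a[0])))
im=cv2.resize(c['img'][170:250,210:310],None,fx=8,fy=8,interpolation=2)
cv2.imwrite('pics/rest.png',im[:600])
E
```

```text
top 0.96 [264.6, 221.2] 1890
side 0.74 [290.2, 220.2] 1622
side 0.22 [168.4, 220.1] 452
0.0 33 10.875781717594403
0.03 34 10.801112948365002
```

View pics/rest.png

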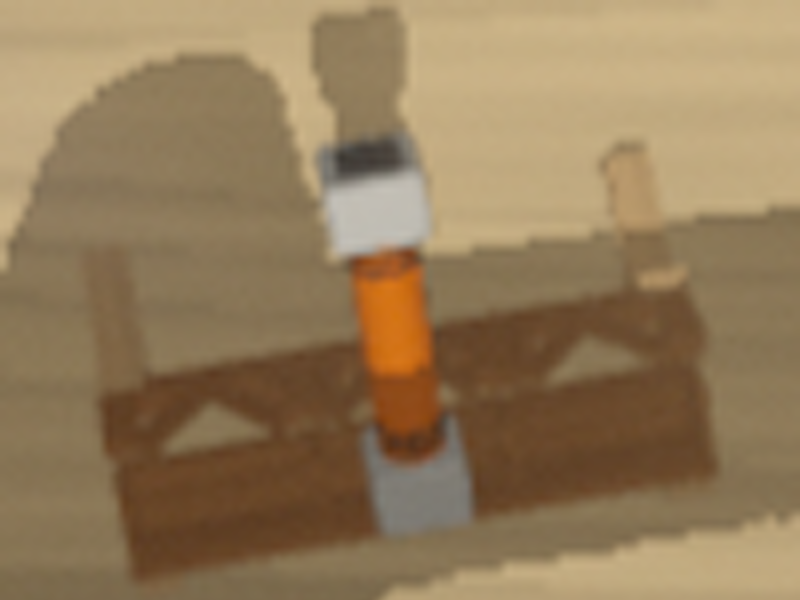

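{"method": "carry_out", "body": {"plan": [[-0.8, 0.8, -1, 0, 0, 0, 0], [0, 0.7, 0, 0, 0, 0, 0], [0, 0, 0, 0, 0, 0, 0]]}}

```text
clock: 24.55
tcp_pos: [0.5242, -0.0932, 0.0715]
eef_rot: [[-0.19, 0.561, -0.806], [0.982, 0.11, -0.155], [0.001, -0.82, -0.572]]
ft_force: [-1.6, -1.7, -2.2]
finger_gap: 0.0253
```

```bash
python3 - <<'E'
from h import *
rel(1)
E
```

```text
up,lat,nrm mm [ 5.9  1.1 -1.9] force up,lat,nrm [-2.8 -1.4 -0.7] torque [-0.489  0.922 -0.109] t 24.55
```

{"method": "carry_out", "body": {"plan": [[0, 0.7, 0, 0, 0, 0, 0], [0, 0, 0, 0, 0, 0, 0], [0, 0, 0, 0, 0, 0, 0]]}}

```text
clock: 24.85
tcp_pos: [0.5248, -0.0933, 0.0714]
eef_rot: [[-0.19, 0.562, -0.805], [0.982, 0.109, -0.155], [0.001, -0.82, -0.572]]
ft_force: [-4.6, -3.4, 1.0]
finger_gap: 0.0254
```

```bash
python3 - <<'E'
from h import *
rel(1)
E
```

```text
up,lat,nrm mm [ 6.3  0.9 -2.4] force up,lat,nrm [-3.7 -2.5  3.8] torque [-0.548  1.22  -0.168] t 24.85
```

{"method": "carry_out", "body": {"plan": [[-1, 0, 0, 0, 0, 0, 0], [0, 0, 1, 0, 0, 0, 0], [0, 0, 0, 0, 0, 0, 0]]}}

```text
clock: 25.15
tcp_pos: [0.5249, -0.0934, 0.0714]
eef_rot: [[-0.192, 0.563, -0.804], [0.981, 0.112, -0.156], [0.002, -0.819, -0.574]]
ft_force: [-5.0, 2.5, 1.2]
finger_gap: 0.0253
```

```bash
python3 - <<'E'
from h import *
rel(1)
E
```

```text
up,lat,nrm mm [ 6.3  0.8 -2.4] force up,lat,nrm [-3.   3.4  3.5] torque [0.31  1.186 0.265] t 25.15
```

{"method": "carry_out", "body": {"plan": [[0, 0, 1, 0, 0, 0, 0], [0, 0, 0.7, 0, 0, 0, 0], [0, 0, 0, 0, 0, 0, 0]]}}

```text
clock: 25.45
tcp_pos: [0.5248, -0.0934, 0.0714]
eef_rot: [[-0.193, 0.565, -0.802], [0.981, 0.113, -0.156], [0.002, -0.817, -0.576]]
ft_force: [-3.8, 4.1, 3.4]
finger_gap: 0.0256
```

```bash
python3 - <<'E'
from h import *
rel(1)
E
```

```text
up,lat,nrm mm [ 6.3  0.7 -2.4] force up,lat,nrm [-0.5  4.8  4.4] torque [0.679 0.807 0.418] t 25.45
```

{"method": "carry_out", "body": {"plan": [[0.7, -0.5, 1, 0, 0, 0, 0], [0, 0, 1, 0, 0, 0, 0], [0, 0, 0, 0, 0, 0, 0]]}}

```text
clock: 25.75
tcp_pos: [0.5241, -0.0938, 0.0714]
eef_rot: [[-0.193, 0.567, -0.801], [0.981, 0.112, -0.157], [0.0, -0.816, -0.578]]
ft_force: [0.5, 5.6, 3.3]
finger_gap: 0.0254
```

```bash
python3 - <<'E'
from h import *
rel(1)
E
```

```text
up,lat,nrm mm [ 5.6  0.5 -1.9] force up,lat,nrm [3.2 5.4 1.9] torque [0.8   0.1   0.435] t 25.75
```

{"method": "carry_out", "body": {"plan": [[0, 0, 1, 0, 0, 0, 0], [0, 0, 1, 0, 0, 0, 0], [0, 0, 0, 0, 0, 0, 0]]}}

```text
clock: 26.05
tcp_pos: [0.5241, -0.0939, 0.0715]
eef_rot: [[-0.194, 0.57, -0.799], [0.981, 0.113, -0.158], [0.0, -0.814, -0.581]]
ft_force: [3.5, 7.5, 4.7]
finger_gap: 0.0255
```

```bash
python3 - <<'E'
from h import *
rel(1)
E
```

```text
up,lat,nrm mm [ 5.7  0.4 -1.8] force up,lat,nrm [6.6 6.7 1. ] torque [ 1.235 -0.453  0.561] t 26.05
```

{"method": "carry_out", "body": {"plan": [[1, 0, 0, 0, 0, 0, 0], [0.8, 0, -0.5, 0, 0, 0, 0], [0, 0, 0, 0, 0, 0, 0]]}}

```text
clock: 26.35
tcp_pos: [0.524, -0.0938, 0.0715]
eef_rot: [[-0.191, 0.569, -0.8], [0.982, 0.109, -0.158], [-0.003, -0.815, -0.579]]
ft_force: [5.9, 2.7, 4.0]
finger_gap: 0.0258
```

```bash
python3 - <<'E'
from h import *
rel(1); ov(1,'p12.png',True)
E
```

```text
up,lat,nrm mm [ 5.7  0.6 -1.8] force up,lat,nrm [ 7.4  1.5 -0.4] torque [ 0.452 -0.596  0.119] t 26.35
```

View pics/p12.png

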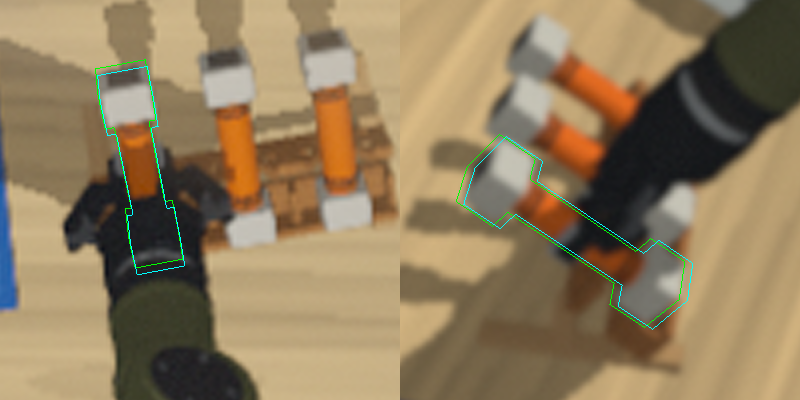

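{"method": "carry_out", "body": {"plan": [[0.3, 0, -1.5, 0, 0, 0, 0], [0, 0.5, 0, 0, 0, 0, 0], [0, 0, 0, 0, 0, 0, 28], [0, 0, 0, 0, 0, 0, 32], [0, 0, 0, 0, 0, 0, 46], [0, 0, 0, 0, 0, 0, 46], [0, 0, 0, 0, 0, 0, 46]]}}

```text
clock: 27.15
tcp_pos: [0.5212, -0.092, 0.0689]
eef_rot: [[-0.191, 0.563, -0.804], [0.982, 0.11, -0.156], [0.001, -0.819, -0.573]]
ft_force: [0.7, -0.2, -0.0]
finger_gap: 0.046
```

```bash
python3 - <<'E'
from h import *
rel(1); ov(1,'p13.png',True)
E
```

```text
up,lat,nrm mm [ 2.2  2.8 -2.6] force up,lat,nrm [ 0.5 -0.3 -0.4] torque [-0.045  0.534 -0.013] t 27.15
```

View pics/p13.png

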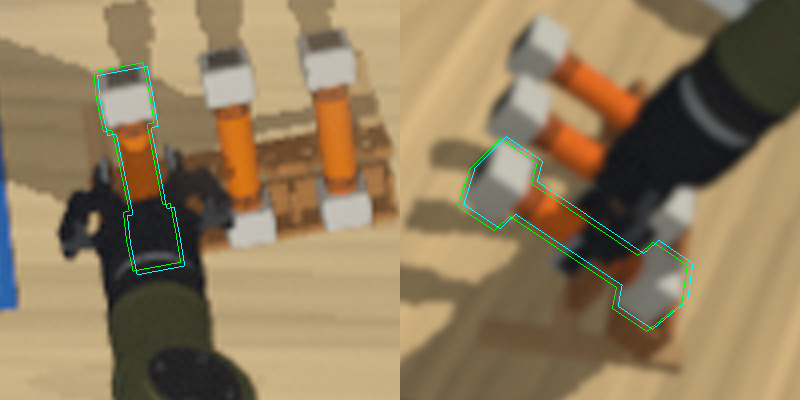

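Held; released without shift. Retreat along the normal (lateral −1.5 to centre).

{"method": "carry_out", "body": {"plan": [[-1.5, -6, 0, 0, 0, 0, 46], [0, -15, 0, 0, 0, 0, 46], [0, -30, 0, 0, 0, 0, 46], [0, -40, 0, 0, 0, 0, 46], [0, -40, 0, 0, 0, 0, 46], [20, -40, 10, 0, 0, 0, 46], [30, -20, 20, 0, 0, 0, 46], [30, 0, 20, 0, 0, 0, 46], [40, 0, 0, 0, 0, 0, 46], [40, 0, 0, 0, 0, 0, 46]]}}

```text
clock: 28.25
tcp_pos: [0.3444, 0.0253, 0.1968]
eef_rot: [[-0.187, 0.564, -0.804], [0.982, 0.107, -0.153], [0.0, -0.819, -0.574]]
ft_force: [0.9, 0.4, 0.6]
finger_gap: 0.0458
```

{"method": "carry_out", "body": {"plan": [[40, 0, 0, 0, 0, 0, 46], [40, 0, 0, 0, 0, 0, 46], [40, 0, 0, 0, 0, 0, 46], [0, 0, 0, 0, 0, 0, 46], [0, 0, 0, 0, 0, 0, 46]]}}

```text
clock: 28.75
tcp_pos: [0.3288, 0.1153, 0.1955]
eef_rot: [[-0.197, 0.555, -0.808], [0.98, 0.111, -0.162], [-0.001, -0.824, -0.566]]
ft_force: [-0.2, -0.4, 0.0]
finger_gap: 0.0457
```

```bash
python3 - <<'E'
from h import *
import pickle
st()
C={n:r.capture(n) for n in ('top','side')}; S={n:r.silhouettes('handle_a',n) for n in C}
pickle.dump((C,S,{}),open('d2.pkl','wb'))
cv2.imwrite('pics/f_top.png',C['top']['img']); cv2.imwrite('pics/f_side.png',C['side']['img'])
a=cv2.resize(C['top']['img'][170:270,205:305],None,fx=4,fy=4,interpolation=2);b=cv2.resize(C['side']['img'][130:230,230:330],None,fx=4,fy=4,interpolation=2)
cv2.imwrite('pics/f.png',np.hstack([a,b]))
for n in C:
    for b in blobs(orange(C[n]['img'])): print(n,*b)
E
sed -e "s/d.pkl/d2.pkl/" fit.py | sed '/^for cams/,$d' > fit2.py
cat >> fit2.py <<'E'
for cams in (('top','side'),('top',),('side',)):
    for nm,sd in (('L',1),('M',0),('R',-1)):
        T=stall(sd,off=0); uv=[proj(C[n],T)[0] for n in ('top','side')]
        x=fit(nm,uv[0],uv[1],[T[0],T[1],.19],.083,np.radians(35),cams); print((x[:2]-T[:2])*1000)
E
python3 fit2.py
```

```text
28.75 q [ 0.4867 -0.4539 -1.0527  0.3897 -0.1625  0.2397] p [0.3288 0.1153 0.1955] f [-0.1661 -0.4158  0.0021] t [-0.1397  0.4739 -0.0072] gap 0.0457
[[-0.1966  0.5554 -0.808 ]
 [ 0.9805  0.1108 -0.1624]
 [-0.0007 -0.8242 -0.5664]]
top [ 31.2942 204.4629] [-0.3522  0.9359] 1227 [22.899  53.7678]
top [283.4247 209.7192] [0.1458 0.9893] 146 [ 7.6743 19.0423]
top [259.4231 213.8974] [0.128  0.9918] 156 [ 7.7688 20.0738]
top [235.1732 219.0559] [0.2124 0.9772] 179 [ 8.0914 21.8811]
side [287.4301 175.0259] [-0.8311 -0.5561] 193 [ 7.0194 27.2945]
side [284.1522 190.9174] [-0.8394 -0.5436] 230 [ 8.0754 27.7456]
side [279.9151 208.2317] [-0.8485 -0.5291] 259 [ 8.6053 29.4351]
side [171.7059 229.3676] [-0.9902  0.1397] 68 [ 6.0941 13.7172]
L ('top', 'side') [ 0.5076 -0.0968  0.1946] 11.151025067091139 2.1655249737428486 [-0.34 -1.21 -0.12 -0.06  1.27  0.21 -0.05 -0.17 -0.38  0.89  0.15 -0.27]
[-1.7906  0.3526]
M ('top', 'side') [ 0.5227 -0.1757  0.1846] 10.576953168025979 0.991681146436615 [-0.2  -0.53  0.27  0.05  0.65 -0.   -0.3  -0.28 -0.37  0.9   0.2  -0.08]
[-1.9611  0.0488]
R ('top', '
[... 251 characters left out ...]
0.2   0.11  1.5   0.14]
[-3.2857 -0.7524]
M ('top',) [ 0.5221 -0.1759  0.1747] 10.007093145693043 0.35964702059931297 [-0.11 -0.31  0.14  0.09  0.75 -0.14]
[-2.6217 -0.2038]
R ('top',) [ 0.5362 -0.2542  0.2097] 12.013485989721893 0.4544603110628735 [ 0.06 -0.27 -0.33 -0.03  0.74  0.41]
[-3.7162 -0.0033]
L ('side',) [ 0.509  -0.0967  0.197 ] 11.287739052886664 0.5103146093585915 [-0.52 -0.23 -0.38  0.69  0.13 -0.23]
[-0.4122  0.4837]
M ('side',) [ 0.5228 -0.1743  0.2199] 12.596757236041137 0.4657534920458691 [-0.46  0.01 -0.07  0.77  0.3   0.16]
[-1.9216  1.3709]
R ('side',) [ 0.5395 -0.2541  0.2052] 11.757470758431996 0.4755912167701144 [-0.42 -0.3  -0.13  0.73  0.33  0.15]
[-0.5037  0.1687]
```

View pics/f.png

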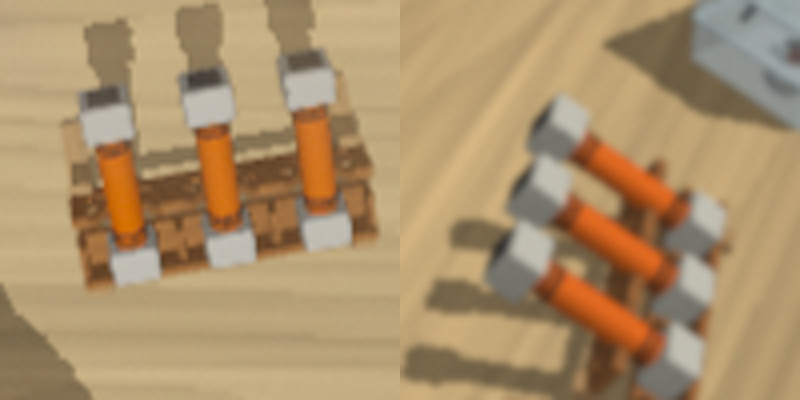

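View pics/f_top.png

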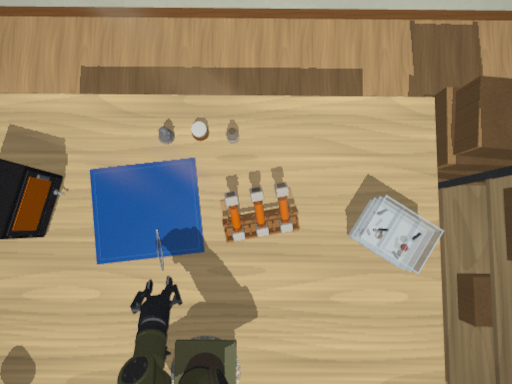

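View pics/f_side.png

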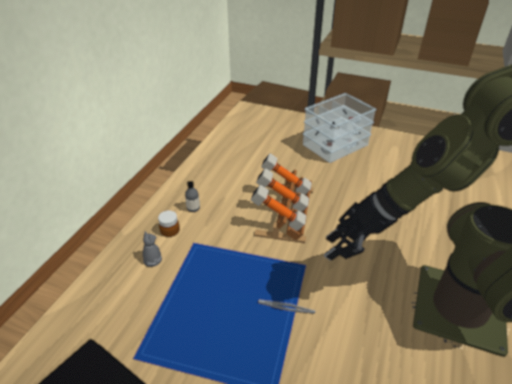

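```bash
python3 - <<'E'
from h import *
import pickle
A=pickle.load(open('d.pkl','rb'))[0];B=pickle.load(open('d2.pkl','rb'))[0]
def sh(n,x0,y0,x1,y1,lab):
    a=cv2.cvtColor(A[n]['img'],6)[y0:y1,x0:x1].astype(np.float32);b=cv2.cvtColor(B[n]['img'],6).astype(np.float32)
    S=8; a=cv2.resize(a,None,fx=S,fy=S,interpolation=2); b=cv2.resize(b[y0-4:y1+4,x0-4:x1+4],None,fx=S,fy=S,interpolation=2)
    R=cv2.matchTemplate(b,a,cv2.TM_CCOEFF_NORMED); _,v,_,l=cv2.minMaxLoc(R); print(n,lab,'shift px',l[0]/S-4,l[1]/S-4,round(v,3))
sh('top',248,185,266,204,'c upper head'); sh('side',256,168,276,190,'c upper head'); sh('side',290,190,310,212,'c low head')
sh('top',155,232,166,272,'tweezers'); sh('side',255,296,318,318,'tweezers')
sh('side',140,228,165,270,'cat'); sh('side',180,178,202,214,'primer'); sh('side',155,206,183,240,'putty')
s=r.state(); print(s['clock'],s['qd'])
E
```

```text
top c upper head shift px 0.0 0.0 0.923
side c upper head shift px -0.125 0.125 0.826
side c low head shift px 0.375 -0.625 0.652
top tweezers shift px 0.0 -0.125 0.966
side tweezers shift px 0.0 0.375 0.963
side cat shift px 0.0 0.0 1.0
side primer shift px 0.0 0.0 1.0
side putty shift px 0.0 0.0 1.0
28.95 [-0.011   0.0013  0.0019 -0.0031 -0.0022  0.0025]
```

```bash
python3 -c "
from station import r
print(r.sign_off())"
```

```text
the job is handed in; nothing more can be done
None
```

Both handles are stored heavy end down in the outer stalls, feet against the lip, and the job was handed in at about 29 s of the 54 s allowed.

- **Right stall:** the handle nearer the rest went here. Lifted by its middle, it gave a wrist moment of about +0.10 N m, so the far end was heavy. I turned it half round, and the moment then read about −0.10 N m, which agreed.
- **Left stall:** the other handle gave about −0.13 N m, so its near end was already the heavy one and it needed no turn.
- **Laying them in:** I lowered each along the slope's normal until it touched, at about 6 N. I then slid it down to the lip at 7–8 N, eased off and opened the fingers. Neither handle visibly shifted on release. The left one met the lip about 3.5 mm sooner than the right one, and I had to lift it slightly up-slope before it seated.
- **Last checks:**
  - Both handles fit parallel to the stored one, at a yaw of about 11–12° against 11° for the rest.
  - All three feet line up within about 0.5 mm along the rest.
  - The cat, primer and putty jar did not move. The tweezers matched to within 0.4 px.
  - The gripper was clear of everything.
- **Checks that disagreed:** the final two-camera fit put all three handles about 2 mm lower in x than my first estimate, including the stored handle I had not touched. Matching that handle's upper head between the first and last pictures showed no shift in the top view and 0.1 px in the side view. Its low head gave a weak match of about 0.7 px, with the shadows changed, so I took the 2 mm for a lighting bias in the fit.

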